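# Slide a sensor board into its card frame and seat it with the ejector levers

## Task

Take the sensor board from its parking stand and slide it upright down the two card guides of the frame, keeping hold of it until it rests on the sprung contacts at the bottom. Let go, then swing both ejector levers inward over the board's ears, firmly but gently, each until it comes up solid, so that the board is pressed fully home on both sides and stays there; go back and firm up the first lever again after the second. Do not force anything and leave the dish, timer and vial where they are.

Things in the scene. Friction and masses are not known exactly. Their poses are not given: they have to be found in the camera images.
- board: Flat upright sensor board of natural fibreglass, 110 wide (y), 105 tall (z), 4 thick (x), about 0.14 kg; the same either way round. Origin: middle of its lower edge. Top middle: aluminium grip bar 12 thick (x), 44 long (y), 94 to 120 above the origin; grasp it across its thickness. An ear juts 7 mm from each side edge, its flat top 98 above the origin (the board is 76 wide above that). Starts in the stand, origin 8 mm above the worktop.
- stand: Low aluminium parking stand, fixed, 60 x 130 x 32 mm, with a slot 7 mm wide and 24 mm deep along its y axis, in which the board stands. Origin: centre of the underside. Pull the board straight up.
- cage: Fixed card frame, base 70 (x) x 214 (y) x 10 mm; origin: centre of its underside. Two upright grey channel guides face each other along y; the board goes straight down between them in the plane x = 0, centred in y. Channels are 6 mm wide in x, with 2 mm play at each end in y; straight from z = 10 to 80 mm, flared mouth (13 mm wide) up to 92. Lever posts at y = +-88 mm reach z = 130.
- rest (a point): Point of the frame at its (0, 0, 22) mm: here two sprung contact strips meet the board's lower edge; let go, it rests so. They resist with 3.6 N together, plus 0.4 N per mm pushed farther, until the edge meets two hard end stops, left and right, of firm rubber (15 N per mm), somewhere between z = 14 and 20 mm of the frame. Their heights are unknown and differ.
- lever_l (a joint): Left ejector lever (frame +y side), rad: 0 laid outward, grows as the handle swings inward; starts at 0 to 0.12. Stays where left; takes 6 to 8 N at the handle's end, 8 to 10 N once it presses on the board (from about 0.95). Comes up solid between 1 and 1.3, when that side of the board meets its stop: push on there to 13 to 16 N to make it firm; beyond 19 N is too hard.
- lever_r (a joint): Right ejector lever (frame -y side), mirror image of the left: 0 laid fully outward, grows as the handle swings inward; same stiffness; comes up solid at its own angle between 1 and 1.3. Seating the second side rocks the board a little and can loosen the side seated first, whose lever then wants a second firm push.
- pivot_l (a point): Pivot of the left lever, at frame (0, 88, 119) mm; axis along frame x. The lever is a slick grey nylon bell crank: a straight handle 65 mm long, 50 degrees above the outward level at joint 0 (upright at 0.7, leaning inward beyond), and a 34 mm toe 65 degrees farther inward that comes down on top of the board's ear and presses it down.
- pivot_r (a point): Pivot of the right lever, at frame (0, -88, 119) mm; the lever is the mirror image.
- knob_l (a point): Centre of the cross bar (12 mm thick, 26 mm long along the frame's x) at the end of the left lever's handle, 65 mm from its pivot. Push it inward from its outer side.
- knob_r (a point): The same on the right lever.
- socket_l: Fixed foot of the left end stop, hidden in the connector under the board's left part, origin at frame (0, 50, 10) mm; it carries the stop, whose height is unknown. That side is home when the board bears on it.
- socket_r: The same on the right, origin at frame (0, -50, 10) mm.
- petri_dish: Bystander: round clear dish, 59 mm across, 15 high; origin at its underside. Leave it.
- timer: Bystander: white bench timer, 62 x 66 x 18 mm; origin at its underside. Leave it.
- vial: Bystander: small brown vial with a screw cap, 22 mm across, 48 high; origin at its underside. Leave it.
Not all that is in view belongs to the job. Of the things like the board, leave any that is pink; of the rest the smaller one is meant.

How it is judged:
On the way, in this order (a step that is already met when the one before it is completed fails the run):
1. the board is slid down between both guides onto the sprung contacts, still held, with both levers laid out (x of board in the frame of cage between -0.003 and 0.003 m and y of board in the frame of cage between -0.004 and 0.004 m and angle between the z axis of board and the z axis of cage, either way round below 0.08 rad and angle between the y axis of board and the y axis of cage, either way round below 0.08 rad and z of board in the frame of cage below 0.0245 m and contact force between the fingers and board above 0.5 N and value of joint each of lever_l, lever_r below 0.6 rad), for 0.1 s.
2. a first lever is swung over and that side of the board bears on its end stop (((value of joint lever_l above 0.9 rad and contact force between board and socket_l above 0.5 N) or (value of joint lever_r above 0.9 rad and contact force between board and socket_r above 0.5 N))), for 0.2 s.
At the end, for the whole second after the job is handed in: The board stands upright between both guides (within 3 mm across, 4 mm along and 0.08 rad), its lower edge pressed below z = 20.5 mm of the frame, both levers are swung in beyond 0.9 rad, and on each side the board bears on its hard end stop with more than 0.5 N, at rest (x of board in the frame of cage between -0.003 and 0.003 m and y of board in the frame of cage between -0.004 and 0.004 m and angle between the z axis of board and the z axis of cage, either way round below 0.08 rad and angle between the y axis of board and the y axis of cage, either way round below 0.08 rad and z of board in the frame of cage below 0.0205 m and value of joint each of lever_l, lever_r above 0.9 rad and contact force between board and socket_l above 0.5 N and contact force between board and socket_r above 0.5 N and linear speed of board below 0.01 m/s); the robot touches nothing.
It fails at once if an end stop is loaded by the board with more than 18 N (contact force between board and socket_l above 18 N or contact force between board and socket_r above 18 N).
It fails at once if the frame or its levers are pushed by the fingers with more than 25 N (contact force between the fingers and cage above 25 N).
It fails at once if the board is tipped over (angle between board's own z axis and vertical above 0.6 rad).
It fails at once if the dish, the timer or the vial is moved by more than 2 cm (distance of any of petri_dish, timer, vial from where it was at the start of the episode above 0.02 m).
It also fails if it takes over 72 s, if anything falls off the work surface, if the arm or the gripper's body presses on something with over 40 N, if the wrist force passes 120 N, or if a joint passes its speed limit or range.

## Robot

A 6-joint arm with a two-finger parallel gripper is mounted at the origin on a cart in front of the work surface, level with it; the furniture and walls round the work are solid. World frame = base frame: x ahead of the robot, y to its left, z up, the work surface at z = 0. Lengths are in m, angles in rad, forces in N, time in s.
With the tool pointing down it reaches from about 0.375 to 0.975 m from the base axis. Payload 3.8 kg.
Tool frame: the origin (TCP) lies at the very end of the fingers, on their centre line; the grasp point (between the pads) lies 19 mm behind it; z points along the fingers, y is the direction in which the jaws open and shut (so a half turn about z gives the same grasp; the last joint's range is limited). The gripper opens to 85 mm and grips with 20 to 120 N. Pads are 22 mm wide; open, the fingers measure 114 mm over their backs; the gripper's body (76 mm by 85 mm) begins 54 mm behind the grasp point. The pads swing forward as they close: fully open they stand 13 mm farther back than shut.
Start: joints at [1.22, 0.264, 1.604, -0, 1.274, -0.037], TCP at [0.208, 0.642, 0.231] pointing down, gripper open.
Joint ranges: [-2.63, 2.63], [-0.94, 2.18], [0.31, 2.57], [-1.31, 4.45], [0, 2.66], [-2.55, 2.55]. Speed limits (rad/s): [2.57, 2.57, 3.14, 3.14, 3.14, 3.14].

## Interface

Orientations are given as a rotation vector (axis times angle).
In Python, from workcell import bot, viewer gives the robot as it stands.
- The arm moves only by the tool jog_arm, never from a script. Its argument "motion" is a list of rows, each an object of numbers: "dx", "dy", "dz": the shift along the world's x, y, z in cm; "turn": the turn about the world's z in rad. A call has 1 to 12 rows; each row shifts and turns the commanded pose from where the row before left it; what a row does not reach is not made up. A row lasts 1/12 s, in which the tool goes at most 41.7 mm and 7.16 degrees, less where a joint would pass 70% of its speed; a pose out of reach is approached as far as the arm can. A call is refused whole if a number of a shift passes 4.17 or a number of a turn 0.125, either way. A call with a gripper value outside its range is refused whole. "fingers" is the finger opening in cm, from 0 to 8.54, set as the call begins (left out, the last holds). The fingers move at their own pace and stop on an object; "grip_force" is the grip in N (left out, the last holds). Time passes only in rows, so rows that do not move let the fingers close. It gives the time, the measured TCP pose, the force and the opening at its end, in the units of the state.
- bot.read_state(): the state, without advancing time (a new reading comes with each control period).
- viewer.read_camera(name): name is "scene" or "side" or "wrist"; returns (picture, depth): 400x640x3 uint8, red, green, blue; 400x640 float32, m along the optical axis (not along the pixel's ray), 0 where there is no reading.
- viewer.camera_info(name): a dict with "vertical_fov" (degrees; the focal length in pixels is half the picture's height over the tangent of half this angle, whatever the lens; pixels are square), "cx", "cy" (the principal point, pixels), "R" (3x3) and "t" (3): a world point X has camera coordinates R X + t. Camera axes: x right, y down, z forward; pixel columns grow to the right and rows downward; lengths in m; the calibration is good to about 2 mm. A picture is of the moment at which its call begins: read the wrist's pose just before it. camera_info takes no time and is no camera call; for the wrist camera it gives the pose at the moment of the call.
- bot.finish_job(): hands the job in, once; it reports no verdict.
The state is a dict: "time": time; "q": joint angles; "joint_vel": joint speeds; "joint_torque": joint torques, N m; "tool_pos": TCP position; "tcp_rot": TCP orientation; "wrist_force": force on the tool from outside, world axes, zero at the start; "torque": the same for the moment, N m; "width": opening from 0.0 (shut) to 1.0 (fully open).
Only numpy, scipy, OpenCV 4.12 (cv2) and the standard library are available. Lean on these libraries where they do the work, as an engineer would, in place of code of your own. Each camera call takes 0.05 s, during which the arm holds its last target. There are 200 camera calls.

## Working session

There is one attempt and no reset: what is moved stays moved. The work goes in short steps, Python scripts to look and compute and a tool call to move; the robot and the scene stay as the last step left them, time stands still between calls to the robot, and variables do not carry over. Pictures are saved under pics/ and viewed, about 8 in all and at most 12, crops included, and the job is handed in when it is done.

Besides the shell and the picture viewer there is one more tool, called after "Request:" as name([rows], argument=value, ...), one row to a line, values as JSON. jog_arm: Moves the arm, as the interface text tells. Its arguments: {"type":"object","properties":{"motion":{"type":"array"},"fingers":{"type":"number"},"grip_force":{"type":"number"}},"required":["motion"]}

```bash
mkdir -p pics; cat > h.py <<'E'
import numpy as np, cv2
from workcell import bot, viewer
def cam(n):
    i=viewer.camera_info(n); p,d=viewer.read_camera(n)
    np.savez(f'{n}.npz',p=p,d=d,R=i['R'],t=i['t'],f=200/np.tan(np.radians(i['vertical_fov'])/2),c=[i['cx'],i['cy']])
    return p,d
def load(n): return np.load(f'{n}.npz')
def pts(z):
    v,u=np.mgrid[0:400,0:640]; d=z['d']
    c=np.stack([(u-z['c'][0])/z['f']*d,(v-z['c'][1])/z['f']*d,d],-1)
    return (c-z['t'])@z['R']   # R^T(c-t)
def save(n,p): cv2.imwrite(f'pics/{n}.png',cv2.cvtColor(p,cv2.COLOR_RGB2BGR))
E
python3 - <<'E'
from h import *
P=[cam(n)[0] for n in('scene','side')]
save('a',np.vstack(P)[:, :])
im=np.vstack(P); save('a',cv2.resize(im,None,fx=.75,fy=.75,interpolation=cv2.INTER_AREA))
for n in('scene','side'):
    z=load(n);print(n,z['f'],z['c'],z['R'].round(3).tolist(),z['t'].round(3),-z['R'].T@z['t'])
print(bot.read_state())
E
```

```text
scene 363.8922439594549 [317.53247205 199.08987788] [[0.611, -0.791, 0.007], [-0.499, -0.393, -0.772], [0.614, 0.468, -0.635]] [-0.334  0.387  0.687] [-0.02406119 -0.43420442  0.73812094]
side 518.1222775292948 [319.33012449 201.1878521 ] [[0.99, -0.137, 0.014], [-0.038, -0.368, -0.929], [0.133, 0.92, -0.369]] [-0.578  0.122  1.425] [ 0.38835807 -1.34559504  0.64767475]
{'time': 0.1, 'q': array([ 1.22012262e+00,  2.64684867e-01,  1.60527979e+00, -1.20331389e-06,
        1.27369666e+00, -3.68635289e-02]), 'joint_vel': array([ 1.37050439e-03, -1.13851411e-03, -3.69547985e-03, -5.52194472e-05,
       -2.65949775e-04,  6.65800206e-04]), 'joint_torque': array([ 2.46281488e-04, -5.16701066e+01, -3.68594885e+01, -9.23418952e-05,
        6.16226564e-03, -1.16863652e-05]), 'tool_pos': array([0.20810743, 0.64140405, 0.2300589 ]), 'tcp_rot': array([-0.4908489 , -3.10260632,  0.00318859]), 'wrist_force': array([-0.64140514, -0.2218534 ,  0.16035431]), 'torque': array([ 0.02020807, -0.01030976, -0.00479273]), 'width': 1.0020111059838668}
```

View pics/a.png

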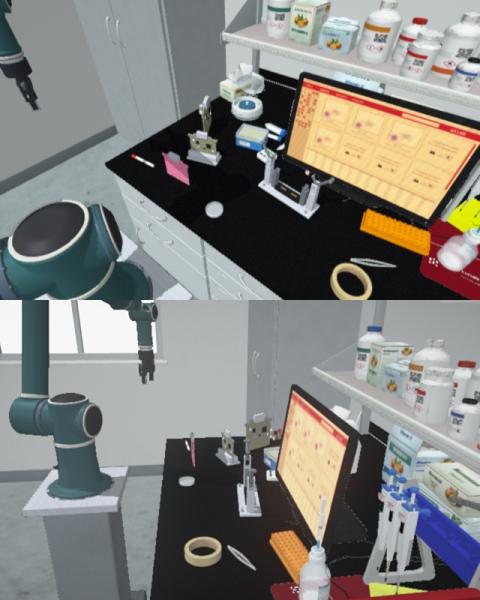

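The picture shows the pink board at about (175,168), a board in the stand at (204,142), a larger look-alike behind it at (206,110), and the cage at (290,190). The side view shows the same things. I'll look closer next.

```bash
python3 - <<'E'
from h import *
a=load('scene');b=load('side')
A=cv2.resize(a['p'][120:300,200:450],(800,576),interpolation=cv2.INTER_CUBIC)
save('b',A)
B=cv2.resize(b['p'][120:300,225:385],(533,600),interpolation=cv2.INTER_CUBIC);save('c',B)
# top view maps
for n in('scene','side'):
    z=load(n);W=pts(z);ok=(z['d']>0)
    m=ok&(W[...,0]>.3)&(W[...,0]<1.0)&(W[...,1]>-.3)&(W[...,1]<.6)&(W[...,2]>.012)&(W[...,2]<.3)
    l,cc,st,ce=cv2.connectedComponentsWithStats(m.astype('uint8'))
    for k in range(1,l):
        if st[k,4]>25:
            q=W[cc==k]; print(n,st[k],q.min(0).round(3),q.max(0).round(3),q.mean(0).round(3))
E
```

```text
scene [314  98  36  26 359] [0.936 0.199 0.081] [1.    0.334 0.212] [0.978 0.291 0.153]
scene [ 293  110   57   50 1444] [0.859 0.17  0.012] [1.    0.477 0.085] [0.938 0.285 0.049]
scene [ 250  128   43   89 1712] [0.52  0.121 0.012] [0.808 0.437 0.166] [0.601 0.219 0.072]
scene [  314   130   164   156 10891] [ 0.548 -0.3    0.012] [0.904 0.155 0.3  ] [ 0.702 -0.161  0.142]
scene [216 202  36  43 806] [0.403 0.117 0.012] [0.418 0.243 0.124] [0.41  0.177 0.068]
scene [274 269  24  20 374] [ 0.352 -0.056  0.012] [0.411 0.004 0.019] [ 0.381 -0.027  0.015]
side [413 101   6   6  28] [0.981 0.44  0.281] [1.    0.459 0.3  ] [0.99 0.45 0.29]
side [ 352  143   57  126 3347] [ 0.685 -0.3    0.012] [0.775 0.16  0.3  ] [ 0.719 -0.158  0.157]
side [ 325  151   50  132 2289] [ 0.567 -0.3    0.012] [0.846 0.446 0.176] [0.664 0.095 0.08 ]
side [291 173  26  43 651] [0.521 0.114 0.012] [0.592 0.245 0.127] [0.556 0.173 0.059]
side [254 177   6  41 148] [0.403 0.118 0.013] [0.416 0.234 0.119] [0.41  0.161 0.073]
side [239 235  20  10  86] [ 0.354 -0.06   0.012] [ 0.407 -0.     0.016] [ 0.379 -0.029  0.013]
```

View pics/b.png

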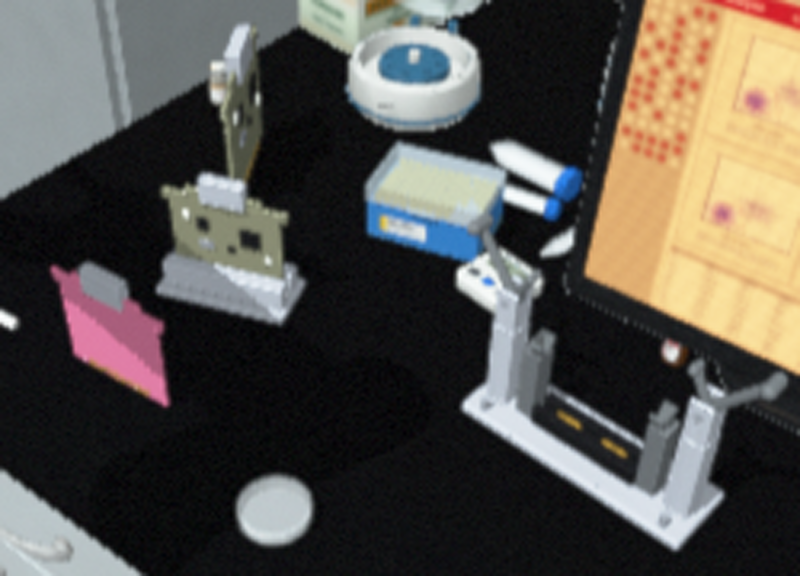

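View pics/c.png

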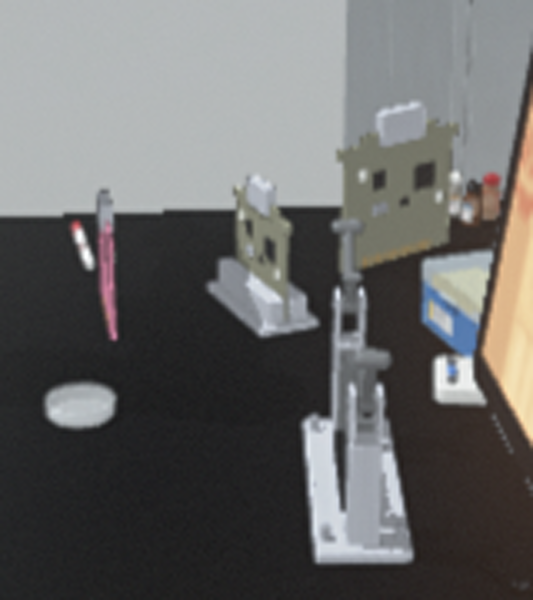

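Crop b shows the target board in the stand (grip bar at (222,190)), the larger look-alike at (243,100), the pink board at (110,335), and the cage with knobs at (482,222) and (775,385). The timer is at (498,280), the vial at (675,350) and the dish at (275,510). Crop c agrees. Next I'll fit poses from the depth data.

```bash
python3 - <<'E'
from h import *
for n in('scene','side'):
    z=load(n);W=pts(z);p=z['p'].astype(int);ok=z['d']>0
    # board in stand
    m=ok&(W[...,0]>.5)&(W[...,0]<.61)&(W[...,1]>.1)&(W[...,1]<.26)&(W[...,2]>.045)&(W[...,2]<.099)
    q=W[m]; q=q[(q[:,2]<.095)]
    c=np.median(q,0)
    A=np.c_[q[:,1],q[:,2],np.ones(len(q))]
    w=np.ones(len(q),bool)
    for _ in range(6):
        s=np.linalg.lstsq(A[w],q[w,0],rcond=None)[0]; r=q[:,0]-A@s; w=abs(r)<.004
    print(n,'board face x=a y+b z+c',s.round(4),w.sum(),'ymin/max',q[w,1].min(),q[w,1].max())
    m=ok&(W[...,0]>.5)&(W[...,0]<.61)&(W[...,1]>.1)&(W[...,1]<.26)&(W[...,2]>.106)&(W[...,2]<.14)
    q=W[m];print('bar',len(q),q.min(0).round(4),q.max(0).round(4),q.mean(0).round(4))
    t=q[q[:,2]>.124];print('bartop',len(t),t.mean(0).round(4), np.ptp(t,0).round(3) if len(t) else '')
    # cage
    m=ok&(W[...,0]>.54)&(W[...,0]<.76)&(W[...,1]>-.13)&(W[...,1]<.17)&(W[...,2]>.007)&(W[...,2]<.013)
    m&=(p.min(-1)>90)
    q=W[m][:,:2].astype('float32');r=cv2.minAreaRect(q);print('base',len(q),r)
    for lo,hi in((.112,.135),(.14,.2)):
        m=ok&(W[...,0]>.54)&(W[...,0]<.76)&(W[...,1]>-.13)&(W[...,1]<.17)&(W[...,2]>lo)&(W[...,2]<hi)&(np.ptp(p,axis=-1)<30)
        l,cc,st,ce=cv2.connectedComponentsWithStats(m.astype('uint8'))
        for k in range(1,l):
            if st[k,4]>8:
                q=W[cc==k]; print(' hi',lo,st[k],q.min(0).round(3),q.max(0).round(3),q.mean(0).round(3),np.median(q,0).round(3))
E
```

```text
scene board face x=a y+b z+c [-0.326   0.0067  0.6164] 438 ymin/max 0.13158336848367275 0.23763592300843417
bar 166 [0.5359 0.1304 0.1061] [0.5768 0.2414 0.1305] [0.5558 0.1831 0.1183]
bartop 58 [0.5567 0.1839 0.1278] [0.023 0.044 0.007]
base 259 ((0.6421869993209839, 0.02417139708995819), (0.1872517466545105, 0.3010161519050598), 3.723691701889038)
 hi 0.112 [273 177   4   7  22] [0.557 0.163 0.114] [0.57 0.17 0.13] [0.562 0.166 0.123] [0.561 0.166 0.124]
 hi 0.112 [379 186   6  10  37] [ 0.704 -0.105  0.112] [ 0.712 -0.089  0.134] [ 0.709 -0.097  0.123] [ 0.709 -0.097  0.123]
 hi 0.112 [355 206  12  13  89] [ 0.584 -0.109  0.113] [ 0.612 -0.085  0.135] [ 0.593 -0.099  0.125] [ 0.589 -0.098  0.127]
 hi 0.14 [381 164   9  22 108] [ 0.709 -0.106  0.14 ] [ 0.723 -0.088  0.199] [ 0.715 -0.097  0.17 ] [ 0.715 -0.097  0.17 ]
 hi 0.14 [346 187  13  19  80] [ 0.586 -0.087  0.14 ] [ 0.61  -0.052  0.178] [ 0.598 -0.069  0.162] [ 0.598 -0.068  0.164]
 hi 0.14 [363 205   6   5  21] [ 0.588 -0.117  0.141] [ 0.601 -0.106  0.155] [ 0.594 -0.113  0.149] [ 0.594 -0.114  0.151]
side board face x=a y+
[... 232 characters left out ...]
2446937561, 0.0234195739030838), (0.17413093149662018, 0.2946937084197998), 3.972322702407837)
 hi 0.112 [303 176   5   6  20] [0.554 0.154 0.112] [0.567 0.169 0.127] [0.562 0.164 0.12 ] [0.562 0.165 0.121]
 hi 0.112 [325 205  10  10  64] [ 0.584 -0.117  0.114] [ 0.607 -0.089  0.134] [ 0.595 -0.104  0.122] [ 0.594 -0.105  0.122]
 hi 0.112 [370 204   3   9  15] [ 0.705 -0.112  0.114] [ 0.71  -0.09   0.134] [ 0.708 -0.1    0.123] [ 0.708 -0.1    0.125]
 hi 0.14 [372 180   6  23  42] [ 0.709 -0.11   0.14 ] [ 0.718 -0.089  0.199] [ 0.714 -0.098  0.17 ] [ 0.715 -0.099  0.17 ]
 hi 0.14 [325 186  10  20 105] [ 0.588 -0.12   0.14 ] [ 0.613 -0.054  0.176] [ 0.598 -0.078  0.158] [ 0.597 -0.069  0.157]
```

```bash
python3 - <<'E'
from h import *
for n in('scene','side'):
    z=load(n);W=pts(z);p=z['p'].astype(int);ok=z['d']>0
    box=ok&(W[...,0]>.45)&(W[...,0]<.72)&(W[...,1]>-.36)&(W[...,1]<-.03)
    for lo,hi in((.0075,.0125),(.04,.075),(.1,.128),(.14,.2)):
        m=box&(W[...,2]>lo)&(W[...,2]<hi)&(np.ptp(p,axis=-1)<40)&(p.min(-1)>(85 if lo<.01 else 0))
        l,cc,st,ce=cv2.connectedComponentsWithStats(m.astype('uint8'))
        for k in range(1,l):
            if st[k,4]>8:
                q=W[cc==k]; print(n,lo,st[k],q.min(0).round(3),q.max(0).round(3),q.mean(0).round(3))
        if lo<.01:
            q=W[m][:,:2].astype('float32');print('rect',cv2.minAreaRect(q))
for u,v in((675,350),):
    z=load('scene');W=pts(z);u=int(200+u/3.2);v=int(120+v/3.2);print('vial',W[v-2:v+3,u-2:u+3].reshape(-1,3)[::4].round(3))
# monitor extent: leftmost/closest
m=(W[...,2]>.05)&(W[...,2]<.35)&(W[...,1]>-.5)&(W[...,1]<.2)&(W[...,0]>.66)&(W[...,0]<.95)
q=W[m];
for y in np.arange(-.45,.15,.1):
    s=q[abs(q[:,1]-y)<.03]; print('mon',round(y,2),s[:,0].min().round(3),s[:,2].max().round(3),len(s))
E
```

```text
scene 0.0075 [345 240  81  51 658] [ 0.544 -0.294  0.008] [ 0.614 -0.076  0.012] [ 0.569 -0.199  0.01 ]
scene 0.0075 [371 241  30  19  50] [ 0.615 -0.22   0.008] [ 0.628 -0.125  0.012] [ 0.622 -0.173  0.01 ]
rect ((0.5959694385528564, -0.15413150191307068), (0.28358086943626404, 0.10514777153730392), 74.67198181152344)
scene 0.04 [376 205  96  50 722] [ 0.696 -0.36   0.049] [ 0.708 -0.088  0.075] [ 0.701 -0.231  0.064]
scene 0.04 [353 226  20  18 191] [ 0.582 -0.136  0.04 ] [ 0.606 -0.085  0.075] [ 0.589 -0.114  0.058]
scene 0.04 [400 255  23  20 211] [ 0.567 -0.284  0.04 ] [ 0.592 -0.236  0.075] [ 0.574 -0.262  0.058]
scene 0.1 [379 188   6  11  49] [ 0.704 -0.105  0.1  ] [ 0.712 -0.088  0.128] [ 0.708 -0.097  0.113]
scene 0.1 [355 208  12  14  89] [ 0.584 -0.109  0.1  ] [ 0.609 -0.088  0.128] [ 0.593 -0.1    0.115]
scene 0.1 [414 246  13  13  91] [ 0.568 -0.284  0.101] [ 0.589 -0.263  0.128] [ 0.573 -0.274  0.114]
scene 0.14 [381 165  10  21 109] [ 0.709 -0.106  0.14 ] [ 0.72  -0.089  0.198] [ 0.715 -0.097  0.169]
scene 0.14 [346 187  13  19  82] [ 0.586 -0.087  0.14 ] [ 0.61  -0.0
[... 1570 characters left out ...]
de 0.14 [325 186  10  20 105] [ 0.588 -0.12   0.14 ] [ 0.613 -0.054  0.176] [ 0.598 -0.078  0.158]
side 0.14 [331 225  12  11  82] [ 0.564 -0.324  0.14 ] [ 0.588 -0.257  0.175] [ 0.576 -0.309  0.163]
vial [[ 0.726 -0.185  0.024]
 [ 0.698 -0.205  0.057]
 [ 0.725 -0.194  0.026]
 [ 0.726 -0.192  0.02 ]
 [ 0.725 -0.19   0.016]
 [ 0.727 -0.187  0.008]
 [ 0.727 -0.199  0.016]]
mon -0.45 0.697 0.35 3997
mon -0.35 0.696 0.35 3358
mon -0.25 0.697 0.35 2850
mon -0.15 0.697 0.35 2426Traceback (most recent call last):
  File "<stdin>", line 19, in <module>
    return umr_minimum(a, axis, None, out, keepdims, initial, where)
ValueError: zero-size array to reduction operation minimum which has no identity
```

Request:
jog_arm([
  {"dx":1.5,"dy":-2,"dz":1,"turn":-0.06},
  {"dx":2.5,"dy":-3.2,"dz":1,"turn":-0.08},
  {"dx":2.5,"dy":-3.2,"dz":1,"turn":-0.08},
  {"dx":2.5,"dy":-3.2,"dz":1,"turn":-0.08},
  {"dx":2.5,"dy":-3.2,"turn":-0.08},
  {"dx":2.5,"dy":-3.2,"turn":-0.08},
  {"dx":2.5,"dy":-3.2,"turn":-0.08},
  {"dx":2.5,"dy":-3.2,"turn":-0.08},
  {"dx":2.5,"dy":-3.2,"turn":-0.08},
  {"dx":2.5,"dy":-3.2,"turn":-0.08},
  {"dx":2.5,"dy":-3.2,"turn":-0.08},
  {"dx":2.5,"dy":-3.2,"turn":-0.08},
])

```text
validation failed for argument at $.mo...
```

Request:
jog_arm([
  {"dx":2.5,"dy":-3.2},
  {"dx":2.5,"dy":-3.2},
  {"dx":0.8,"dy":-2.5},
  {"dx":0,"dy":0},
  {"dx":0,"dy":0},
])

```text
validation failed for argument at $.mo...
```

```bash
python3 - <<'E'
from h import *
from scipy.spatial.transform import Rotation as Ro
s=bot.read_state();print(s['time'],s['tool_pos'],s['q'].round(3),Ro.from_rotvec(s['tcp_rot']).as_matrix().round(3).tolist(),s['wrist_force'])
p,d=cam('wrist');save('d',p);z=load('wrist');print(-z['R'].T@z['t'],z['R'].round(2).tolist())
W=pts(z);ok=d>0
for lo,hi in ((.118,.135),(.108,.118),(.027,.036)):
    m=ok&(W[...,2]>lo)&(W[...,2]<hi)&(abs(W[...,0]-.556)<.08)&(abs(W[...,1]-.18)<.1)
    q=W[m]
    if len(q)>10:
        print(lo,len(q),q.min(0).round(4),q.max(0).round(4),q.mean(0).round(4),cv2.minAreaRect(q[:,:2].astype('float32')))
E
```

```text
0.1 [0.20810743 0.64140405 0.2300589 ] [ 1.22   0.265  1.605 -0.     1.274 -0.037] [[-0.951, 0.309, -0.001], [0.309, 0.951, -0.002], [0.0, -0.002, -1.0]] [-0.64140514 -0.2218534   0.16035431]
[0.14073751 0.66388017 0.37278817] [[0.31, 0.95, -0.0], [0.91, -0.3, 0.28], [0.27, -0.09, -0.96]]
```

View pics/d.png

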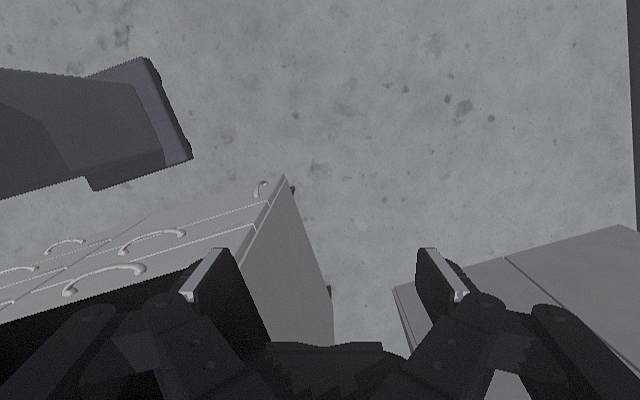

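The wrist view shows only the floor and cart, because the move was refused. I'll send full rows this time.

Request:
jog_arm([
  {"dx":1.5,"dy":-2.0,"dz":1.0,"turn":-0.06},
  {"dx":2.5,"dy":-3.2,"dz":1.0,"turn":-0.08},
  {"dx":2.5,"dy":-3.2,"dz":1.0,"turn":-0.08},
  {"dx":2.5,"dy":-3.2,"dz":1.0,"turn":-0.08},
  {"dx":2.5,"dy":-3.2,"dz":0.0,"turn":-0.08},
  {"dx":2.5,"dy":-3.2,"dz":0.0,"turn":-0.08},
  {"dx":2.5,"dy":-3.2,"dz":0.0,"turn":-0.08},
  {"dx":2.5,"dy":-3.2,"dz":0.0,"turn":-0.08},
  {"dx":2.5,"dy":-3.2,"dz":0.0,"turn":-0.08},
  {"dx":2.5,"dy":-3.2,"dz":0.0,"turn":-0.08},
  {"dx":2.5,"dy":-3.2,"dz":0.0,"turn":-0.08},
  {"dx":2.5,"dy":-3.2,"dz":0.0,"turn":-0.08},
])

```text
time: 1.15
tool_pos: [0.4987, 0.2686, 0.271]
tcp_rot: [-1.848, -2.541, 0.0]
wrist_force: [1.2, -0.1, -0.0]
width: 0.997
```

Request:
jog_arm([
  {"dx":2.5,"dy":-3.0,"dz":0.0,"turn":0.0},
  {"dx":2.0,"dy":-3.0,"dz":0.0,"turn":0.0},
  {"dx":0.6,"dy":-2.0,"dz":0.0,"turn":0.0},
  {"dx":0.0,"dy":0.0,"dz":0.0,"turn":0.0},
  {"dx":0.0,"dy":0.0,"dz":0.0,"turn":0.0},
])

```text
time: 1.57
tool_pos: [0.5492, 0.1893, 0.2707]
tcp_rot: [-1.846, -2.541, 0.001]
wrist_force: [-0.1, 0.3, 1.7]
width: 1.0
```

```bash
cat > look.py <<'E'
from h import *
from scipy.spatial.transform import Rotation as Ro
def st():
    s=bot.read_state();R=Ro.from_rotvec(s['tcp_rot']).as_matrix()
    print('t',round(s['time'],2),'tcp',s['tool_pos'].round(4),'head',np.arctan2(R[1,1],R[0,1]).round(4),'zax',R[:,2].round(4),'q1,6',s['q'][[0,5]].round(3),'F',s['wrist_force'].round(2),'w',round(s['width'],3))
    return s
E
python3 - <<'E'
from look import *
st();p,d=cam('wrist');save('e',p);z=load('wrist');print(-z['R'].T@z['t'],z['R'].round(2).tolist())
W=pts(z);ok=d>0
for lo,hi in ((.121,.135),(.108,.118),(.027,.036)):
    m=ok&(W[...,2]>lo)&(W[...,2]<hi)&(abs(W[...,0]-.556)<.08)&(abs(W[...,1]-.18)<.1)
    q=W[m]
    if len(q)>10:
        print(lo,len(q),q.min(0).round(4),q.max(0).round(4),q.mean(0).round(4),cv2.minAreaRect(q[:,:2].astype('float32')))
E
```

```text
t 1.57 tcp [0.5492 0.1893 0.2707] head 0.3142 zax [-1.1e-03  2.0e-04 -1.0e+00] q1,6 [ 0.289 -0.026] F [-0.15  0.3   1.67] w 1.0
[0.52771454 0.25732751 0.41342966] [[0.95, 0.31, -0.0], [0.3, -0.91, 0.28], [0.08, -0.27, -0.96]]
0.121 585 [0.5477 0.1632 0.1228] [0.5709 0.2076 0.1304] [0.5593 0.1865 0.1281] ((0.5598625540733337, 0.1855355203151703), (0.011614461429417133, 0.04419088736176491), 18.169830322265625)
0.108 125 [0.5432 0.1492 0.1081] [0.5731 0.2367 0.1179] [0.5566 0.1947 0.1131] ((0.5562902688980103, 0.1928045004606247), (0.010742126032710075, 0.09157085418701172), 14.769786834716797)
0.027 2051 [0.523  0.1222 0.0289] [0.5959 0.2482 0.0347] [0.5562 0.1913 0.0322] ((0.5594640374183655, 0.18497240543365479), (0.03893914446234703, 0.1220361590385437), 17.881919860839844)
```

View pics/e.png

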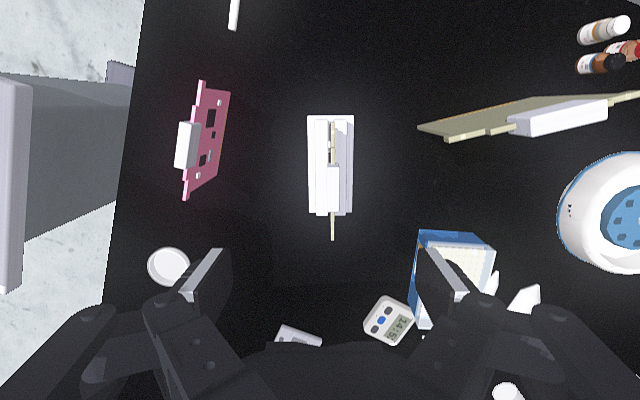

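Picture e shows the board in the stand, with its bar at (333,180) seen from above. The pink board is at (205,140), the big look-alike at (530,118), the timer at (388,320) and the dish at (168,265). The bar fit is 11.6 x 44.2 mm at (0.5598, 0.1855), which matches the stand. I'm going down to grasp it.

Request:
jog_arm([
  {"dx":0.5,"dy":-0.2,"dz":-1.5,"turn":0.003},
  {"dx":0.5,"dy":-0.2,"dz":-3.0,"turn":0.0},
  {"dx":0.1,"dy":0.0,"dz":-3.5,"turn":0.0},
  {"dx":0.0,"dy":0.0,"dz":-3.5,"turn":0.0},
  {"dx":0.0,"dy":0.0,"dz":-3.0,"turn":0.0},
  {"dx":0.0,"dy":0.0,"dz":-2.0,"turn":0.0},
  {"dx":0.0,"dy":0.0,"dz":-0.9,"turn":0.0},
  {"dx":0.0,"dy":0.0,"dz":0.0,"turn":0.0},
  {"dx":0.0,"dy":0.0,"dz":0.0,"turn":0.0},
])

```text
time: 2.37
tool_pos: [0.56, 0.1874, 0.0976]
tcp_rot: [-1.837, -2.548, -0.0]
wrist_force: [0.9, 0.2, 0.0]
width: 1.004
```

Request:
jog_arm([
  {"dx":0.0,"dy":0.0,"dz":0.0,"turn":0.0},
  {"dx":0.0,"dy":0.0,"dz":0.0,"turn":0.0},
  {"dx":0.0,"dy":0.0,"dz":0.0,"turn":0.0},
  {"dx":0.0,"dy":0.0,"dz":0.0,"turn":0.0},
  {"dx":0.0,"dy":0.0,"dz":0.0,"turn":0.0},
  {"dx":0.0,"dy":0.0,"dz":0.0,"turn":0.0},
  {"dx":0.0,"dy":0.0,"dz":0.0,"turn":0.0},
  {"dx":0.0,"dy":0.0,"dz":0.0,"turn":0.0},
  {"dx":0.0,"dy":0.0,"dz":0.0,"turn":0.0},
  {"dx":0.0,"dy":0.0,"dz":0.0,"turn":0.0},
], fingers=0.5, grip_force=50)

```text
time: 3.2
tool_pos: [0.5605, 0.1864, 0.0978]
tcp_rot: [1.839, 2.547, 0.001]
wrist_force: [0.1, -0.3, 5.4]
width: 0.134
```

Request:
jog_arm([
  {"dx":0.0,"dy":0.0,"dz":0.7,"turn":0.0},
  {"dx":0.0,"dy":0.0,"dz":1.5,"turn":0.0},
  {"dx":0.0,"dy":0.0,"dz":3.0,"turn":0.0},
  {"dx":0.0,"dy":0.0,"dz":4.0,"turn":0.0},
  {"dx":0.0,"dy":0.0,"dz":4.0,"turn":0.0},
  {"dx":0.0,"dy":0.0,"dz":3.5,"turn":0.0},
  {"dx":0.2,"dy":-1.5,"dz":2.5,"turn":-0.02},
  {"dx":0.3,"dy":-3.0,"dz":1.3,"turn":-0.04},
  {"dx":0.3,"dy":-3.8,"dz":0.0,"turn":-0.04},
  {"dx":0.3,"dy":-3.8,"dz":0.0,"turn":-0.04},
  {"dx":0.3,"dy":-3.8,"dz":0.0,"turn":-0.04},
  {"dx":0.3,"dy":-3.8,"dz":0.0,"turn":-0.04},
])

```text
time: 4.2
tool_pos: [0.5765, -0.012, 0.3018]
tcp_rot: [-2.109, -2.328, 0.001]
wrist_force: [0.7, -0.2, -0.5]
width: 0.133
```

Request:
jog_arm([
  {"dx":0.3,"dy":-3.8,"dz":0.0,"turn":-0.04},
  {"dx":0.2,"dy":-3.8,"dz":0.0,"turn":-0.04},
  {"dx":0.2,"dy":-3.8,"dz":0.0,"turn":-0.04},
  {"dx":0.1,"dy":-3.8,"dz":0.0,"turn":-0.04},
  {"dx":0.1,"dy":-3.8,"dz":0.0,"turn":-0.03},
  {"dx":0.1,"dy":-3.5,"dz":0.0,"turn":-0.01},
  {"dx":0.0,"dy":-2.0,"dz":0.0,"turn":0.0},
  {"dx":0.0,"dy":-1.0,"dz":0.0,"turn":0.0},
  {"dx":0.0,"dy":0.0,"dz":0.0,"turn":0.0},
  {"dx":0.0,"dy":0.0,"dz":0.0,"turn":0.0},
])

```text
time: 5.03
tool_pos: [0.5868, -0.265, 0.3014]
tcp_rot: [-2.329, -2.106, -0.0]
wrist_force: [-0.3, 0.7, -0.9]
width: 0.132
```

```bash
python3 - <<'E'
from look import *
st();p,d=cam('wrist');save('f',p);z=load('wrist');print(-z['R'].T@z['t'])
W=pts(z);ok=(d>0)&(abs(W[...,0]-.588)<.08)&(W[...,1]>-.33)&(W[...,1]<-.04)
for lo,hi in ((.007,.013),(.085,.097),(.125,.135),(.16,.182)):
    m=ok&(W[...,2]>lo)&(W[...,2]<hi)&((lo>.01)|(p.min(-1)>100))
    l,cc,stt,ce=cv2.connectedComponentsWithStats(m.astype('uint8'))
    for k in range(1,l):
        if stt[k,4]>20:
            q=W[cc==k];print(lo,stt[k],q.min(0).round(4),q.max(0).round(4),q.mean(0).round(4),cv2.minAreaRect(q[:,:2].astype('float32')))
E
```

```text
t 5.03 tcp [ 0.5868 -0.265   0.3014] head -0.1007 zax [-0.0011  0.0016 -1.    ] q1,6 [-0.463 -0.363] F [-0.28  0.7  -0.92] w 0.132
[ 0.59454747 -0.19399721  0.44429832]
0.007 [ 329    9   19  168 2685] [ 0.5942 -0.2938  0.0071] [ 0.634  -0.0812  0.013 ] [ 0.6146 -0.1805  0.0102] ((0.6133669018745422, -0.18758544325828552), (0.2119211107492447, 0.02345442585647106), 84.49369049072266)
0.007 [ 292   10   22  167 2497] [ 0.5463 -0.289   0.0071] [ 0.5849 -0.0779  0.013 ] [ 0.5669 -0.1766  0.0102] ((0.567660927772522, -0.1836291253566742), (0.21082857251167297, 0.024131478741765022), 84.57034301757812)
0.007 [317  58   7  14  74] [ 0.5894 -0.1518  0.0081] [ 0.5988 -0.1356  0.0129] [ 0.594  -0.1456  0.0101] ((0.5941357016563416, -0.143854558467865), (0.015735983848571777, 0.007799859158694744), 83.97869873046875)
0.007 [317  91   7  17 107] [ 0.5858 -0.1967  0.0083] [ 0.5947 -0.1757  0.0122] [ 0.5902 -0.186   0.0105] ((0.5897210836410522, -0.18619698286056519), (0.020357927307486534, 0.007981549017131329), 84.17684173583984)
0.007 [318 125   6  13  28] [ 0.5818 -0.2355  0.0085] [ 0.5903 -0
[... 962 characters left out ...]
0742396116, 0.0027631758712232113), 80.9855728149414)
0.125 [327   0   5   7  28] [ 0.6057 -0.1091  0.1251] [ 0.6096 -0.1052  0.1322] [ 0.6075 -0.1073  0.129 ] ((0.6075963973999023, -0.1070643961429596), (0.004061826504766941, 0.003587965853512287), 84.1810073852539)
0.125 [309 175   8  20  91] [ 0.5707 -0.2821  0.125 ] [ 0.5783 -0.2625  0.1315] [ 0.5736 -0.2722  0.1288] ((0.5743580460548401, -0.27247917652130127), (0.01960844174027443, 0.0072321342304348946), 84.38009643554688)
0.125 [328 175   4  20  67] [ 0.5904 -0.284   0.125 ] [ 0.5944 -0.2643  0.1321] [ 0.5922 -0.2729  0.1298] ((0.5920377373695374, -0.27419808506965637), (0.019836829975247383, 0.0031655931379646063), 84.64910125732422)
```

View pics/f.png

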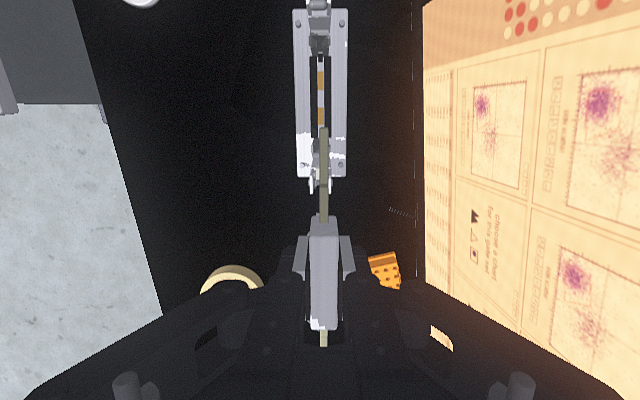

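Picture f shows the board held vertical (board edge at column 323, rows 130–220, bar top at (323,275)) over the cage, whose base spans columns 293–348 and rows 9–177. The contacts are at (320,97), the left post is cut off at the top, and the right post is at (318,185). Now I'll measure the board's pose in hand.

```bash
python3 - <<'E'
from look import *
z=load('wrist');p=z['p'];W=pts(z);d=z['d']
u,v=323,275
for vv in range(125,350,15): print(vv,W[vv,323].round(4),p[vv,323])
m=(d>0)&(abs(W[...,0]-.587)<.03)&(abs(W[...,1]+.265)<.05)
for lo,hi in((.327,.337),(.303,.319)):
    k=m&(W[...,2]>lo)&(W[...,2]<hi);k[:, :290]=0;k[:,360:]=0;k[345:]=0
    if lo<.31: k&=(p[...,0].astype(int)-p[...,2]>12)
    q=W[k]
    print(lo,len(q),q.min(0).round(4),q.max(0).round(4),q.mean(0).round(4))
    if len(q)>5: print(cv2.minAreaRect(q[:,:2].astype('float32')))
# lower board face edges: olive pixels z .21-.31
k=(d>0)&(W[...,2]>.2)&(W[...,2]<.319)&(abs(W[...,0]-.587)<.03);k[345:]=0
for z0 in np.arange(.21,.32,.01):
    q=W[k&(abs(W[...,2]-z0)<.005)&(p[...,0].astype(int)-p[...,2]>12)]
    if len(q): print(z0.round(2),len(q),q.mean(0).round(4),q[:,1].min().round(4),q[:,1].max().round(4))
E
```

```text
125 [ 0.5903 -0.2201  0.0113] [192 189 195]
140 [ 0.5926 -0.2083  0.3101] [132 131 118]
155 [ 0.5919 -0.2149  0.3086] [130 128 113]
170 [ 0.5913 -0.2212  0.3104] [132 129 116]
185 [ 0.5906 -0.2275  0.3121] [94 92 85]
200 [ 0.5902 -0.2325  0.3179] [130 128 115]
215 [ 0.5894 -0.2398  0.3163] [125 121 109]
230 [ 0.5891 -0.2429  0.3259] [124 126 136]
245 [ 0.5888 -0.2464  0.3327] [170 170 183]
260 [ 0.5881 -0.2533  0.3317] [168 167 181]
275 [ 0.5874 -0.2599  0.332 ] [168 171 179]
290 [ 0.5868 -0.2662  0.3329] [166 167 179]
305 [ 0.586  -0.2742  0.3317] [171 168 181]
320 [ 0.5853 -0.2809  0.3326] [170 171 182]
335 [ 0.5831 -0.3019  0.3166] [187 185 163]
0.327 3204 [ 0.5739 -0.2879  0.327 ] [ 0.6025 -0.2427  0.337 ] [ 0.5875 -0.2617  0.3318]
((0.5855386257171631, -0.26431193947792053), (0.04473500698804855, 0.027435457333922386), 65.73762512207031)
0.303 624 [ 0.5804 -0.3134  0.3082] [ 0.5936 -0.215   0.3185] [ 0.5893 -0.2425  0.3137]
((0.5872322916984558, -0.2641960084438324), (0.0987037718296051, 0.0035431513097137213), 84.03134155273438)
0.3 1 [ 0.5917 -0.2035  0.3049] -0.2035 -0.2035
0.31 502 [ 0.591  -0.226   0.3099] -0.3134 -0.2035
0.32 338 [ 0.589  -0.2456  0.3169] -0.3025 -0.2269
```

Request:
jog_arm([
  {"dx":0.1,"dy":2.0,"dz":0.0,"turn":0.005},
  {"dx":0.1,"dy":3.0,"dz":0.0,"turn":0.0},
  {"dx":0.1,"dy":2.0,"dz":0.0,"turn":0.0},
  {"dx":0.0,"dy":0.95,"dz":0.0,"turn":0.0},
  {"dx":0.0,"dy":0.0,"dz":-1.0,"turn":0.0},
  {"dx":0.0,"dy":0.0,"dz":-3.0,"turn":0.0},
  {"dx":0.0,"dy":0.0,"dz":-3.0,"turn":0.0},
  {"dx":0.0,"dy":0.0,"dz":-2.5,"turn":0.0},
  {"dx":0.0,"dy":0.0,"dz":-1.0,"turn":0.0},
  {"dx":0.0,"dy":0.0,"dz":0.0,"turn":0.0},
  {"dx":0.0,"dy":0.0,"dz":0.0,"turn":0.0},
])

```text
time: 6.0
tool_pos: [0.5899, -0.1864, 0.1969]
tcp_rot: [-2.324, -2.113, 0.001]
wrist_force: [0.2, -0.1, -0.1]
width: 0.134
```

```bash
python3 - <<'E'
from look import *
st();p,d=cam('wrist')
ps=cam('side')[0];pc=cam('scene')[0]
A=cv2.resize(p[0:300,230:410],(360,600),interpolation=cv2.INTER_CUBIC)
B=cv2.resize(pc[150:290,330:450],(514,600),interpolation=cv2.INTER_CUBIC)[:,:430]
save('g',np.hstack([A,B]))
z=load('wrist');W=pts(z)
for vv in range(60,240,12):
    r=[u for u in range(280,370) if .16<W[vv,u,2]<.3]
    print(vv,(r[0],r[-1],W[vv,r[0]].round(4),W[vv,r[-1]].round(4)) if r else '')
ok=(d>0)&(abs(W[...,0]-.59)<.08)&(W[...,1]>-.33)&(W[...,1]<-.01)
for lo,hi in ((.007,.013),(.085,.097),(.125,.135),(.165,.182)):
    m=ok&(W[...,2]>lo)&(W[...,2]<hi)&((lo>.01)|(p.min(-1)>100))
    l,cc,stt,ce=cv2.connectedComponentsWithStats(m.astype('uint8'))
    for k in range(1,l):
        if stt[k,4]>40:
            q=W[cc==k];print(lo,stt[k],q.min(0).round(4),q.max(0).round(4),q.mean(0).round(4),cv2.minAreaRect(q[:,:2].astype('float32')))
E
```

```text
t 6.0 tcp [ 0.5899 -0.1864  0.1969] head -0.095 zax [-9.e-04  0.e+00 -1.e+00] q1,6 [-0.346 -0.251] F [ 0.2  -0.11 -0.09] w 0.134
60 
72 
84 
96 
108 
120 
132 (319, 328, array([ 0.594 , -0.1262,  0.2054]), array([ 0.5978, -0.1266,  0.2049]))
144 (319, 328, array([ 0.5936, -0.131 ,  0.2066]), array([ 0.5974, -0.1318,  0.2032]))
156 (319, 328, array([ 0.593 , -0.1364,  0.2049]), array([ 0.5969, -0.1367,  0.2051]))
168 (316, 327, array([ 0.5902, -0.1457,  0.1837]), array([ 0.596 , -0.1418,  0.206 ]))
180 (316, 327, array([ 0.5897, -0.1512,  0.1866]), array([ 0.5955, -0.1474,  0.2049]))
192 (316, 328, array([ 0.5888, -0.1588,  0.1819]), array([ 0.5955, -0.1511,  0.2113]))
204 (316, 328, array([ 0.5882, -0.1652,  0.1826]), array([ 0.595 , -0.1565,  0.2113]))
216 (313, 333, array([ 0.5874, -0.1642,  0.2035]), array([ 0.5966, -0.165 ,  0.2036]))
228 (310, 337, array([ 0.5864, -0.1653,  0.2152]), array([ 0.5979, -0.1662,  0.2157]))
0.007 [ 290   67   23  179 3047] [ 0.5484 -0.2673  0.0072] [ 0.5848 -0.0769  0.0125] [ 0.5678 -0.1639  0.0103] ((0.5680749416351318, -0.17293892800807953), (0.191
[... 654 characters left out ...]
3431482315, 0.01319792214781046), 88.10374450683594)
0.125 [306  59   7  34 222] [ 0.5868 -0.1069  0.1257] [ 0.5921 -0.0872  0.1319] [ 0.5894 -0.097   0.1298] ((0.5893474221229553, -0.0969870388507843), (0.019617734476923943, 0.0038992399349808693), 83.95714569091797)
0.125 [336  59   7  34 222] [ 0.6056 -0.1086  0.1262] [ 0.6108 -0.0891  0.132 ] [ 0.6082 -0.0988  0.1297] ((0.6082730293273926, -0.09881467372179031), (0.01959477923810482, 0.003903756383806467), 85.31153106689453)
0.165 [316   0  16   8  80] [ 0.5979 -0.0692  0.165 ] [ 0.6052 -0.0659  0.1685] [ 0.6016 -0.0675  0.1664] ((0.6014323830604553, -0.06777489185333252), (0.0029268309008330107, 0.007370033301413059), 83.99176788330078)
```

View pics/g.png

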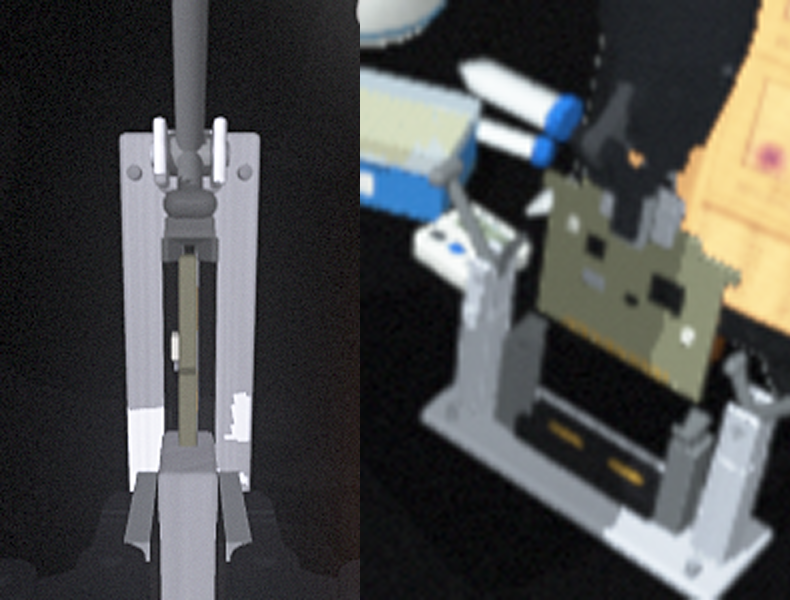

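Picture g: the board edge (crop column 188) sits exactly over the left guide's channel, and the scene view shows the board between the posts with the levers laid outward. It's aligned, so I'm lowering it gently.

Request:
jog_arm([
  {"dx":0.0,"dy":0.1,"dz":-0.5,"turn":0.0},
  {"dx":0.0,"dy":0.0,"dz":-0.5,"turn":0.0},
  {"dx":0.0,"dy":0.0,"dz":-0.5,"turn":0.0},
  {"dx":0.0,"dy":0.0,"dz":-0.5,"turn":0.0},
  {"dx":0.0,"dy":0.0,"dz":-0.5,"turn":0.0},
  {"dx":0.0,"dy":0.0,"dz":-0.5,"turn":0.0},
  {"dx":0.0,"dy":0.0,"dz":-0.5,"turn":0.0},
  {"dx":0.0,"dy":0.0,"dz":0.0,"turn":0.0},
  {"dx":0.0,"dy":0.0,"dz":0.0,"turn":0.0},
])

```text
time: 6.9
tool_pos: [0.5899, -0.185, 0.1616]
tcp_rot: [-2.324, -2.113, 0.001]
wrist_force: [-0.0, 0.1, -1.1]
width: 0.13
```

Request:
jog_arm([
  {"dx":0.0,"dy":0.0,"dz":-0.6,"turn":0.0},
  {"dx":0.0,"dy":0.0,"dz":-0.6,"turn":0.0},
  {"dx":0.0,"dy":0.0,"dz":-0.6,"turn":0.0},
  {"dx":0.0,"dy":0.0,"dz":-0.6,"turn":0.0},
  {"dx":0.0,"dy":0.0,"dz":-0.6,"turn":0.0},
  {"dx":0.0,"dy":0.0,"dz":-0.5,"turn":0.0},
  {"dx":0.0,"dy":0.0,"dz":0.0,"turn":0.0},
  {"dx":0.0,"dy":0.0,"dz":0.0,"turn":0.0},
])

```text
time: 7.57
tool_pos: [0.5898, -0.185, 0.1266]
tcp_rot: [-2.324, -2.113, 0.001]
wrist_force: [-0.3, 0.3, -0.7]
width: 0.129
```

Request:
jog_arm([
  {"dx":0.0,"dy":0.0,"dz":-0.4,"turn":0.0},
  {"dx":0.0,"dy":0.0,"dz":-0.4,"turn":0.0},
  {"dx":0.0,"dy":0.0,"dz":-0.3,"turn":0.0},
  {"dx":0.0,"dy":0.0,"dz":-0.2,"turn":0.0},
  {"dx":0.0,"dy":0.0,"dz":0.0,"turn":0.0},
  {"dx":0.0,"dy":0.0,"dz":0.0,"turn":0.0},
])

```text
time: 8.07
tool_pos: [0.5899, -0.1851, 0.114]
tcp_rot: [-2.324, -2.113, 0.0]
wrist_force: [-0.2, 0.6, -0.6]
width: 0.132
```

Request:
jog_arm([
  {"dx":0.0,"dy":0.0,"dz":-0.1,"turn":0.0},
  {"dx":0.0,"dy":0.0,"dz":0.0,"turn":0.0},
])

```text
time: 8.23
tool_pos: [0.5901, -0.1851, 0.1132]
tcp_rot: [-2.324, -2.113, 0.0]
wrist_force: [-0.3, -0.0, -1.9]
width: 0.131
```

Request:
jog_arm([
  {"dx":0.0,"dy":0.0,"dz":-0.1,"turn":0.0},
  {"dx":0.0,"dy":0.0,"dz":0.0,"turn":0.0},
])

```text
time: 8.4
tool_pos: [0.59, -0.1851, 0.1121]
tcp_rot: [-2.324, -2.113, 0.0]
wrist_force: [0.3, -0.5, -1.8]
width: 0.127
```

Request:
jog_arm([
  {"dx":0.0,"dy":0.0,"dz":-0.1,"turn":0.0},
  {"dx":0.0,"dy":0.0,"dz":0.0,"turn":0.0},
])

```text
time: 8.57
tool_pos: [0.5902, -0.1852, 0.1116]
tcp_rot: [2.324, 2.113, 0.0]
wrist_force: [-1.2, 0.4, 2.5]
width: 0.132
```

Request:
jog_arm([
  {"dx":0.0,"dy":0.0,"dz":-0.05,"turn":0.0},
  {"dx":0.0,"dy":0.0,"dz":0.0,"turn":0.0},
])

```text
time: 8.73
tool_pos: [0.5903, -0.1852, 0.1111]
tcp_rot: [2.324, 2.113, 0.0]
wrist_force: [-0.9, -0.3, 1.9]
width: 0.134
```

Request:
jog_arm([
  {"dx":0.0,"dy":0.0,"dz":0.0,"turn":0.0},
  {"dx":0.0,"dy":0.0,"dz":0.0,"turn":0.0},
  {"dx":0.0,"dy":0.0,"dz":0.0,"turn":0.0},
])

```text
time: 8.98
tool_pos: [0.5902, -0.1852, 0.1109]
tcp_rot: [2.324, 2.113, 0.0]
wrist_force: [-1.0, 0.6, 2.6]
width: 0.135
```

Request:
jog_arm([
  {"dx":0.0,"dy":0.0,"dz":0.0,"turn":0.0},
  {"dx":0.0,"dy":0.0,"dz":0.0,"turn":0.0},
  {"dx":0.0,"dy":0.0,"dz":0.0,"turn":0.0},
  {"dx":0.0,"dy":0.0,"dz":0.0,"turn":0.0},
  {"dx":0.0,"dy":0.0,"dz":0.0,"turn":0.0},
  {"dx":0.0,"dy":0.0,"dz":0.0,"turn":0.0},
], fingers=5.0)

```text
time: 9.48
tool_pos: [0.59, -0.1851, 0.1105]
tcp_rot: [-2.324, -2.113, 0.0]
wrist_force: [-0.3, 0.4, -0.2]
width: 0.588
```

Request:
jog_arm([
  {"dx":0.0,"dy":0.0,"dz":0.5,"turn":0.0},
  {"dx":0.0,"dy":0.0,"dz":1.5,"turn":0.0},
  {"dx":0.0,"dy":0.0,"dz":3.0,"turn":0.0},
  {"dx":0.0,"dy":0.0,"dz":4.0,"turn":0.0},
  {"dx":0.0,"dy":0.0,"dz":3.0,"turn":0.0},
  {"dx":0.0,"dy":0.0,"dz":1.0,"turn":0.0},
  {"dx":0.0,"dy":0.0,"dz":0.0,"turn":0.0},
  {"dx":0.0,"dy":0.0,"dz":0.0,"turn":0.0},
])

```text
time: 10.15
tool_pos: [0.5902, -0.1851, 0.2411]
tcp_rot: [2.324, 2.113, 0.001]
wrist_force: [-0.1, -0.5, 0.0]
width: 0.584
```

```bash
python3 - <<'E'
from look import *
st();p,d=cam('wrist');pc=cam('scene')[0];ps=cam('side')[0]
A=cv2.resize(p[0:300,230:410],(360,600),interpolation=cv2.INTER_CUBIC)
B=cv2.resize(pc[150:290,330:450],(514,600),interpolation=cv2.INTER_CUBIC)[:,:430]
save('i',np.hstack([A,B]))
for n in('wrist','scene','side'):
    z=load(n);W=pts(z);q=z['p'].astype(int)
    m=(z['d']>0)&(abs(W[...,0]-.59)<.03)&(abs(W[...,1]+.1855)<.03)&(W[...,2]>.135)&(W[...,2]<.155)
    k=W[m]
    if len(k)>5: print(n,'bar',len(k),k.mean(0).round(4),np.percentile(k[:,2],[50,90]).round(4),cv2.minAreaRect(k[:,:2].astype('float32')))
    m=(z['d']>0)&(abs(W[...,0]-.59)<.06)&(W[...,1]>-.36)&(W[...,1]<-.03)&(W[...,2]>.152)&(W[...,2]<.185)
    l,cc,s,c=cv2.connectedComponentsWithStats(m.astype('uint8'))
    for j in range(1,l):
        if s[j,4]>15: k=W[cc==j];print(n,s[j],k.min(0).round(4),k.max(0).round(4))
E
```

```text
t 10.15 tcp [ 0.5902 -0.1851  0.2411] head -0.095 zax [ 1.1e-03 -4.0e-04 -1.0e+00] q1,6 [-0.344 -0.249] F [-0.15 -0.45  0.04] w 0.584
wrist bar 787 [ 0.5911 -0.1844  0.1421] [0.1422 0.1431] ((0.5907900929450989, -0.18568284809589386), (0.04405416548252106, 0.011513522826135159), 84.86665344238281)
wrist [ 302    0   43   52 1202] [ 0.5896 -0.0796  0.152 ] [ 0.6149 -0.054   0.1788]
wrist [313  99  21  11 138] [ 0.5898 -0.1171  0.152 ] [ 0.6042 -0.1106  0.1551]
wrist [316 279  17   8 103] [ 0.5772 -0.2611  0.152 ] [ 0.5908 -0.2538  0.1551]
wrist [318 318  12  29 279] [ 0.5741 -0.3096  0.1522] [ 0.5839 -0.2922  0.17  ]
scene bar 102 [ 0.5875 -0.1871  0.1411] [0.1419 0.1438] ((0.5893822312355042, -0.18580451607704163), (0.04433059319853783, 0.013979265466332436), 85.8118896484375)
scene [346 187  10  14  64] [ 0.5891 -0.0795  0.153 ] [ 0.611  -0.0529  0.1786]
scene [431 237  15   9  76] [ 0.5634 -0.3192  0.1522] [ 0.5866 -0.294   0.1776]
side bar 44 [ 0.588  -0.1925  0.1393] [0.1397 0.141 ] ((0.5883664488792419, -0.18985773622989655), (0.045654427260160446, 0.011523285880684853), 86.82181549072266)
side [325 186  10  11  61] [ 0.5883 -0.0828  0.1523] [ 0.6128 -0.0555  0.176 ]
side [331 226  12   8  64] [ 0.564  -0.3232  0.1529] [ 0.5886 -0.3023  0.1748]
```

View pics/i.png

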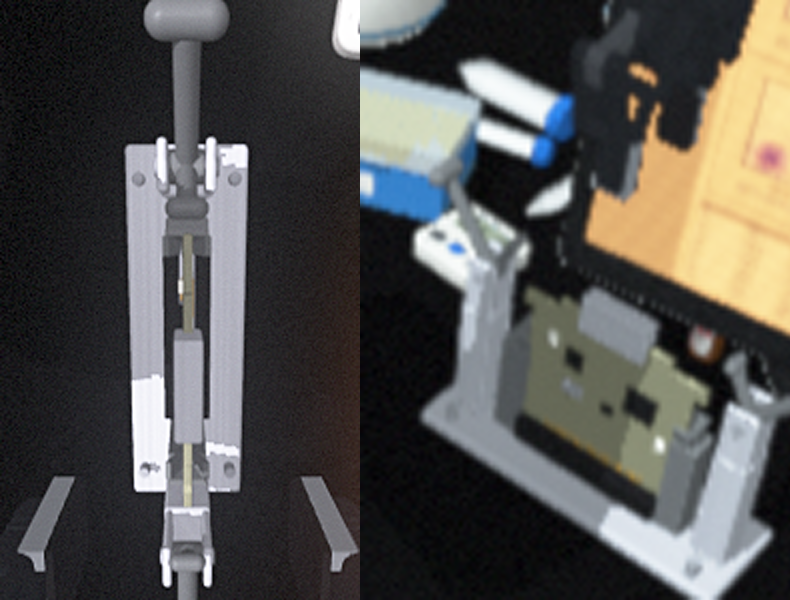

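Picture i shows the board standing between the guides on the contacts (bar top at z 0.1425). Both levers are out, with the left knob at crop (187,18) and the right at (187,565). Next I'll shut the fingers and go to the outside of the left knob.

Request:
jog_arm([
  {"dx":0.15,"dy":1.5,"dz":0.0,"turn":0.0},
  {"dx":0.3,"dy":3.0,"dz":0.0,"turn":0.0},
  {"dx":0.3,"dy":3.5,"dz":0.0,"turn":0.0},
  {"dx":0.3,"dy":3.5,"dz":0.0,"turn":0.0},
  {"dx":0.3,"dy":3.0,"dz":0.0,"turn":0.0},
  {"dx":0.2,"dy":1.6,"dz":0.0,"turn":0.0},
  {"dx":0.0,"dy":0.0,"dz":-2.0,"turn":0.0},
  {"dx":0.0,"dy":0.0,"dz":-3.0,"turn":0.0},
  {"dx":0.0,"dy":0.0,"dz":-2.0,"turn":0.0},
  {"dx":0.0,"dy":0.0,"dz":-0.6,"turn":0.0},
  {"dx":0.0,"dy":0.0,"dz":0.0,"turn":0.0},
  {"dx":0.0,"dy":0.0,"dz":0.0,"turn":0.0},
], fingers=0.0)

```text
time: 11.3
tool_pos: [0.6053, -0.0237, 0.1642]
tcp_rot: [-2.323, -2.113, 0.001]
wrist_force: [0.2, -0.4, 0.8]
width: 0.002
```

Request:
jog_arm([
  {"dx":-0.08,"dy":-0.8,"dz":0.0,"turn":0.0},
  {"dx":-0.07,"dy":-0.7,"dz":0.0,"turn":0.0},
  {"dx":-0.05,"dy":-0.5,"dz":0.3,"turn":0.0},
  {"dx":-0.05,"dy":-0.5,"dz":0.3,"turn":0.0},
])

```text
time: 11.63
tool_pos: [0.6041, -0.0484, 0.172]
tcp_rot: [-2.326, -2.112, -0.007]
wrist_force: [2.0, 6.6, 0.2]
width: 0.001
```

Request:
jog_arm([
  {"dx":-0.05,"dy":-0.5,"dz":0.3,"turn":0.0},
  {"dx":-0.05,"dy":-0.5,"dz":0.25,"turn":0.0},
])

```text
time: 11.8
tool_pos: [0.6031, -0.0583, 0.1777]
tcp_rot: [-2.325, -2.112, -0.007]
wrist_force: [1.9, 6.5, -0.3]
width: 0.0
```

Request:
jog_arm([
  {"dx":-0.05,"dy":-0.5,"dz":0.15,"turn":0.0},
  {"dx":-0.05,"dy":-0.5,"dz":0.1,"turn":0.0},
  {"dx":-0.05,"dy":-0.5,"dz":0.05,"turn":0.0},
  {"dx":-0.05,"dy":-0.5,"dz":0.0,"turn":0.0},
  {"dx":-0.05,"dy":-0.5,"dz":0.0,"turn":0.0},
  {"dx":-0.05,"dy":-0.5,"dz":0.0,"turn":0.0},
])

```text
time: 12.3
tool_pos: [0.6009, -0.0885, 0.1824]
tcp_rot: [2.324, 2.111, 0.009]
wrist_force: [0.7, 5.9, 5.3]
width: -0.002
```

Request:
jog_arm([
  {"dx":-0.03,"dy":-0.3,"dz":-0.05,"turn":0.0},
  {"dx":-0.03,"dy":-0.3,"dz":0.0,"turn":0.0},
  {"dx":-0.02,"dy":-0.2,"dz":0.0,"turn":0.0},
])

```text
time: 12.55
tool_pos: [0.6, -0.0968, 0.1815]
tcp_rot: [2.324, 2.111, 0.008]
wrist_force: [1.0, 5.6, 2.3]
width: 0.0
```

Request:
jog_arm([
  {"dx":-0.01,"dy":-0.1,"dz":-0.07,"turn":0.0},
  {"dx":-0.01,"dy":-0.1,"dz":-0.05,"turn":0.0},
])

```text
time: 12.72
tool_pos: [0.5999, -0.0986, 0.1806]
tcp_rot: [2.324, 2.111, 0.008]
wrist_force: [0.6, 6.0, 6.4]
width: -0.002
```

Request:
jog_arm([
  {"dx":-0.01,"dy":-0.1,"dz":-0.05,"turn":0.0},
  {"dx":-0.01,"dy":-0.1,"dz":-0.04,"turn":0.0},
])

```text
time: 12.88
tool_pos: [0.5997, -0.1005, 0.1797]
tcp_rot: [2.324, 2.111, 0.008]
wrist_force: [0.7, 5.5, 4.5]
width: -0.002
```

Request:
jog_arm([
  {"dx":-0.01,"dy":-0.1,"dz":-0.04,"turn":0.0},
  {"dx":0.0,"dy":0.0,"dz":0.0,"turn":0.0},
])

```text
time: 13.05
tool_pos: [0.5995, -0.1016, 0.1791]
tcp_rot: [2.324, 2.111, 0.008]
wrist_force: [1.5, 5.3, 4.5]
width: 0.002
```

Request:
jog_arm([
  {"dx":-0.01,"dy":-0.1,"dz":-0.04,"turn":0.0},
  {"dx":-0.01,"dy":-0.1,"dz":-0.04,"turn":0.0},
])

```text
time: 13.22
tool_pos: [0.5993, -0.1034, 0.1784]
tcp_rot: [2.324, 2.111, 0.008]
wrist_force: [0.5, 6.2, 4.4]
width: -0.001
```

Request:
jog_arm([
  {"dx":-0.01,"dy":-0.1,"dz":-0.04,"turn":0.0},
  {"dx":-0.01,"dy":-0.1,"dz":-0.04,"turn":0.0},
])

```text
time: 13.38
tool_pos: [0.5991, -0.1054, 0.1775]
tcp_rot: [2.324, 2.111, 0.008]
wrist_force: [0.5, 6.2, 4.9]
width: -0.003
```

```bash
python3 - <<'E'
from look import *
s=st();print(s['torque']);p,d=cam('wrist');cam('side');cam('scene');st()
C=np.array([.5902,-.1855]);ey=np.array([.0957,.9954]);ex=np.array([.9954,-.0957])
out=[]
for n in('side','scene'):
    z=load(n);W=pts(z);m=(z['d']>0)&(abs((W[...,:2]-C)@ex)<.02)&(W[...,2]>.1)&(W[...,2]<.2)
    q=np.c_[(W[m][:,:2]-C)@ex,(W[m][:,:2]-C)@ey,W[m][:,2]];q=q[(q[:,1]>.04)&(q[:,1]<.12)]
    print(n,len(q));print((q[np.argsort(-q[:,2])][:60:2]*1000).round(0).astype(int).tolist())
a=load('side')['p'][150:230,290:370];b=load('scene')['p'][150:230,310:390]
save('j',cv2.resize(np.hstack([a,b]),(800,400),interpolation=cv2.INTER_CUBIC))
E
```

```text
t 13.38 tcp [ 0.5991 -0.1054  0.1775] head -0.0961 zax [ 0.0049  0.0023 -1.    ] q1,6 [-0.217 -0.122] F [0.52 6.22 4.9 ] w -0.003
[ 1.02769634 -0.12621733 -0.00750866]
t 13.53 tcp [ 0.5991 -0.1055  0.1774] head -0.0962 zax [ 0.0048  0.0021 -1.    ] q1,6 [-0.217 -0.122] F [0.71 5.79 3.82] w 0.0
side 225
[[-14, 70, 200], [7, 78, 200], [3, 64, 199], [-6, 76, 198], [-7, 69, 197], [-9, 78, 197], [6, 71, 197], [-14, 73, 196], [-4, 73, 196], [-12, 74, 196], [-4, 67, 195], [-14, 72, 194], [-1, 73, 193], [-6, 74, 193], [-9, 74, 193], [4, 68, 192], [-2, 69, 192], [6, 71, 191], [-14, 72, 191], [-9, 74, 190], [-2, 67, 190], [1, 70, 189], [4, 72, 188], [9, 73, 188], [12, 75, 187], [1, 68, 187], [-7, 70, 186], [-4, 70, 186], [-1, 72, 185], [9, 73, 185]]
scene 325
[[-14, 84, 200], [-13, 73, 199], [-14, 75, 198], [-5, 72, 198], [-6, 69, 198], [-7, 71, 197], [-15, 74, 197], [7, 69, 196], [-7, 68, 195], [-13, 87, 195], [-10, 74, 194], [-11, 82, 193], [1, 70, 193], [-11, 79, 192], [-11, 73, 192], [-12, 75, 191], [-5, 69, 191], [-6, 71, 190], [-7, 73, 190], [-14, 86, 189], [-12, 75, 188], [0, 69, 188], [-5, 71, 187], [0, 60, 186], [-6, 62, 186], [-12, 63, 186], [-2, 64, 186], [-11, 85, 186], [-3, 60, 185], [3, 65, 185]]
```

View pics/j.png

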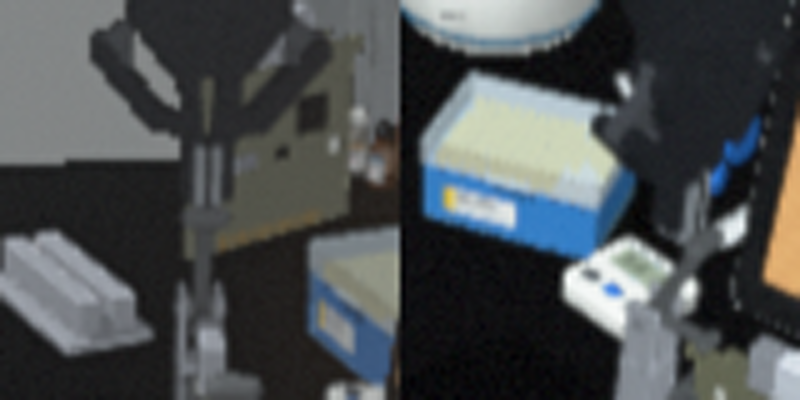

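Picture j: the finger's inner edge is against the left knob (side view (205,215), scene view (690,245)) and the lever leans inward. I'll continue in small steps.

Request:
jog_arm([
  {"dx":-0.01,"dy":-0.1,"dz":-0.05,"turn":0.0},
  {"dx":-0.01,"dy":-0.1,"dz":-0.05,"turn":0.0},
])

```text
time: 13.7
tool_pos: [0.599, -0.107, 0.1766]
tcp_rot: [2.325, 2.111, 0.009]
wrist_force: [1.2, 8.0, 4.6]
width: 0.002
```

Request:
jog_arm([
  {"dx":-0.01,"dy":-0.1,"dz":-0.05,"turn":0.0},
  {"dx":0.0,"dy":0.0,"dz":0.0,"turn":0.0},
])

```text
time: 13.87
tool_pos: [0.5989, -0.1076, 0.1761]
tcp_rot: [2.325, 2.111, 0.01]
wrist_force: [1.0, 8.6, 5.4]
width: 0.004
```

Request:
jog_arm([
  {"dx":-0.01,"dy":-0.1,"dz":-0.05,"turn":0.0},
  {"dx":0.0,"dy":0.0,"dz":0.0,"turn":0.0},
])

```text
time: 14.03
tool_pos: [0.5989, -0.1081, 0.1758]
tcp_rot: [2.326, 2.112, 0.011]
wrist_force: [1.1, 9.9, 5.4]
width: 0.002
```

Request:
jog_arm([
  {"dx":-0.01,"dy":-0.1,"dz":-0.04,"turn":0.0},
  {"dx":0.0,"dy":0.0,"dz":0.0,"turn":0.0},
])

```text
time: 14.2
tool_pos: [0.5989, -0.1087, 0.1756]
tcp_rot: [-2.326, -2.112, -0.012]
wrist_force: [0.8, 11.3, 7.1]
width: 0.002
```

Request:
jog_arm([
  {"dx":-0.01,"dy":-0.1,"dz":-0.04,"turn":0.0},
  {"dx":0.0,"dy":0.0,"dz":0.0,"turn":0.0},
])

```text
time: 14.37
tool_pos: [0.5989, -0.1093, 0.1754]
tcp_rot: [-2.325, -2.111, -0.013]
wrist_force: [-0.7, 12.8, 7.3]
width: 0.003
```

Request:
jog_arm([
  {"dx":0.0,"dy":0.0,"dz":0.0,"turn":0.0},
  {"dx":0.0,"dy":0.0,"dz":0.0,"turn":0.0},
])

```text
time: 14.53
tool_pos: [0.5989, -0.1093, 0.1754]
tcp_rot: [-2.325, -2.112, -0.013]
wrist_force: [1.1, 12.4, 8.0]
width: -0.002
```

Request:
jog_arm([
  {"dx":0.05,"dy":0.5,"dz":0.2,"turn":0.0},
  {"dx":0.15,"dy":1.5,"dz":0.5,"turn":0.0},
  {"dx":0.1,"dy":1.0,"dz":2.0,"turn":0.0},
  {"dx":0.0,"dy":0.0,"dz":3.0,"turn":0.0},
  {"dx":-0.1,"dy":-1.0,"dz":1.5,"turn":0.0},
  {"dx":-0.3,"dy":-3.0,"dz":0.0,"turn":0.0},
  {"dx":-0.4,"dy":-4.0,"dz":0.0,"turn":0.0},
  {"dx":-0.4,"dy":-4.0,"dz":0.0,"turn":0.0},
  {"dx":-0.4,"dy":-4.0,"dz":0.0,"turn":0.0},
  {"dx":-0.4,"dy":-4.0,"dz":0.0,"turn":0.0},
  {"dx":-0.4,"dy":-4.0,"dz":0.0,"turn":0.0},
  {"dx":-0.2,"dy":-2.0,"dz":0.0,"turn":0.0},
])

```text
time: 15.53
tool_pos: [0.5727, -0.3468, 0.2445]
tcp_rot: [2.326, 2.108, -0.003]
wrist_force: [1.0, 1.3, 0.4]
width: -0.002
```

Request:
jog_arm([
  {"dx":-0.1,"dy":-0.8,"dz":0.0,"turn":0.0},
  {"dx":0.0,"dy":0.0,"dz":0.0,"turn":0.0},
])

```text
time: 15.7
tool_pos: [0.5722, -0.3522, 0.2441]
tcp_rot: [2.327, 2.109, -0.001]
wrist_force: [1.0, 0.5, 0.1]
width: -0.0
```

```bash
python3 - <<'E'
from look import *
st();p,d=cam('wrist');cam('side');cam('scene')
C=np.array([.5902,-.1855]);ey=np.array([.0957,.9954]);ex=np.array([.9954,-.0957])
for n in('scene','side','wrist'):
    z=load(n);W=pts(z);m=(z['d']>0)&(abs((W[...,:2]-C)@ex)<.02)&(W[...,2]>.1)&(W[...,2]<.195)
    q=np.c_[(W[m][:,:2]-C)@ex,(W[m][:,:2]-C)@ey,W[m][:,2]]*1000
    L=q[(q[:,1]>40)&(q[:,1]<140)&(q[:,2]>160)];R=q[(q[:,1]<-85)&(q[:,1]>-145)&(q[:,2]>150)];B=q[(abs(q[:,1])<22)&(abs(q[:,0])<8)&(q[:,2]>130)&(q[:,2]<150)]
    for a,k in(('L',L),('R',R),('B',B)):
        if len(k): print(n,a,len(k),k.min(0).round(1),k.max(0).round(1),k.mean(0).round(1), np.polyfit(k[:,1],k[:,2],1).round(3) if a=='B' else '')
E
```

```text
t 15.7 tcp [ 0.5722 -0.3522  0.2441] head -0.0982 zax [-0.e+00 -6.e-04 -1.e+00] q1,6 [-0.589 -0.49 ] F [1.04 0.47 0.11] w -0.0
scene L 51 [-14.   53.3 160.3] [ 10.7  72.5 185.7] [ -3.4  60.3 178.6] 
scene R 80 [ -13.  -134.1  150.5] [   7.4 -107.1  178.1] [  -3.9 -124.4  168.4] 
scene B 96 [ -8.  -17.9 130.2] [  5.1  21.9 142.3] [-3.400e+00  1.000e-01  1.375e+02] [1.9000e-02 1.3752e+02]
side L 34 [-14.8  52.5 161.6] [ -1.3  68.6 182.1] [ -6.5  58.6 174.1] 
side R 67 [ -13.6 -136.7  151.4] [  10.9 -119.4  175. ] [  -1.8 -130.6  166.7] 
side B 37 [ -7.9 -21.8 131.2] [  3.3  20.4 139.2] [ -2.3  -3.9 136.2] [3.70000e-02 1.36359e+02]
wrist R 863 [ -11.7 -134.1  150. ] [  13.4 -107.2  177.9] [   0.6 -123.7  169.8]
```

Request:
jog_arm([
  {"dx":0.2,"dy":0.0,"dz":-2.0,"turn":0.002},
  {"dx":0.0,"dy":0.0,"dz":-3.0,"turn":0.0},
  {"dx":0.0,"dy":0.0,"dz":-2.0,"turn":0.0},
  {"dx":0.0,"dy":0.0,"dz":-0.9,"turn":0.0},
  {"dx":0.0,"dy":0.0,"dz":0.0,"turn":0.0},
  {"dx":0.05,"dy":0.5,"dz":0.0,"turn":0.0},
  {"dx":0.1,"dy":0.9,"dz":0.0,"turn":0.0},
  {"dx":0.07,"dy":0.7,"dz":0.0,"turn":0.0},
  {"dx":0.05,"dy":0.5,"dz":0.3,"turn":0.0},
  {"dx":0.05,"dy":0.5,"dz":0.3,"turn":0.0},
])

```text
time: 16.68
tool_pos: [0.5791, -0.321, 0.1734]
tcp_rot: [2.316, 2.112, -0.003]
wrist_force: [-0.8, -7.1, -0.1]
width: -0.001
```

Request:
jog_arm([
  {"dx":0.05,"dy":0.5,"dz":0.3,"turn":0.0},
  {"dx":0.05,"dy":0.5,"dz":0.2,"turn":0.0},
])

```text
time: 16.85
tool_pos: [0.5801, -0.3112, 0.1787]
tcp_rot: [2.316, 2.112, -0.002]
wrist_force: [-0.9, -6.7, 0.8]
width: -0.001
```

Request:
jog_arm([
  {"dx":0.05,"dy":0.5,"dz":0.15,"turn":0.0},
  {"dx":0.05,"dy":0.5,"dz":0.1,"turn":0.0},
  {"dx":0.05,"dy":0.5,"dz":0.0,"turn":0.0},
  {"dx":0.05,"dy":0.5,"dz":0.0,"turn":0.0},
  {"dx":0.05,"dy":0.5,"dz":0.0,"turn":0.0},
  {"dx":0.05,"dy":0.5,"dz":0.0,"turn":0.0},
  {"dx":0.03,"dy":0.3,"dz":-0.03,"turn":0.0},
  {"dx":0.03,"dy":0.3,"dz":-0.05,"turn":0.0},
])

```text
time: 17.52
tool_pos: [0.5847, -0.2752, 0.1819]
tcp_rot: [2.315, 2.11, 0.0]
wrist_force: [-0.4, -6.7, 4.5]
width: -0.002
```

Request:
jog_arm([
  {"dx":0.02,"dy":0.2,"dz":-0.07,"turn":0.0},
  {"dx":0.02,"dy":0.2,"dz":-0.07,"turn":0.0},
])

```text
time: 17.68
tool_pos: [0.5851, -0.2712, 0.1805]
tcp_rot: [2.315, 2.11, 0.001]
wrist_force: [-1.5, -5.7, 5.0]
width: -0.004
```

Request:
jog_arm([
  {"dx":0.01,"dy":0.1,"dz":-0.05,"turn":0.0},
  {"dx":0.01,"dy":0.1,"dz":-0.05,"turn":0.0},
])

```text
time: 17.85
tool_pos: [0.5853, -0.2696, 0.1795]
tcp_rot: [2.315, 2.11, -0.0]
wrist_force: [-0.8, -6.4, 5.6]
width: -0.003
```

Request:
jog_arm([
  {"dx":0.01,"dy":0.1,"dz":-0.04,"turn":0.0},
  {"dx":0.01,"dy":0.1,"dz":-0.04,"turn":0.0},
])

```text
time: 18.02
tool_pos: [0.5855, -0.2682, 0.179]
tcp_rot: [2.314, 2.11, -0.001]
wrist_force: [-0.8, -8.5, 5.5]
width: -0.0
```

Request:
jog_arm([
  {"dx":0.01,"dy":0.1,"dz":-0.04,"turn":0.0},
  {"dx":0.01,"dy":0.1,"dz":-0.04,"turn":0.0},
])

```text
time: 18.18
tool_pos: [0.5857, -0.2663, 0.1783]
tcp_rot: [2.314, 2.109, -0.001]
wrist_force: [-0.9, -7.3, 6.1]
width: 0.001
```

Request:
jog_arm([
  {"dx":0.01,"dy":0.1,"dz":-0.05,"turn":0.0},
  {"dx":0.0,"dy":0.0,"dz":0.0,"turn":0.0},
])

```text
time: 18.35
tool_pos: [0.5859, -0.2651, 0.1776]
tcp_rot: [2.314, 2.11, -0.0]
wrist_force: [0.2, -8.2, 5.5]
width: 0.002
```

Request:
jog_arm([
  {"dx":0.01,"dy":0.1,"dz":-0.05,"turn":0.0},
  {"dx":0.0,"dy":0.0,"dz":0.0,"turn":0.0},
])

```text
time: 18.52
tool_pos: [0.586, -0.2641, 0.1771]
tcp_rot: [2.314, 2.109, -0.0]
wrist_force: [-0.6, -7.5, 5.4]
width: 0.002
```

Request:
jog_arm([
  {"dx":0.01,"dy":0.1,"dz":-0.05,"turn":0.0},
  {"dx":0.01,"dy":0.1,"dz":-0.05,"turn":0.0},
])

```text
time: 18.68
tool_pos: [0.5862, -0.2624, 0.1762]
tcp_rot: [2.314, 2.109, -0.001]
wrist_force: [0.1, -7.6, 5.6]
width: 0.003
```

Request:
jog_arm([
  {"dx":0.01,"dy":0.1,"dz":-0.05,"turn":0.0},
  {"dx":0.0,"dy":0.0,"dz":0.0,"turn":0.0},
])

```text
time: 18.85
tool_pos: [0.5863, -0.2613, 0.1756]
tcp_rot: [2.314, 2.109, -0.001]
wrist_force: [-1.1, -8.1, 5.0]
width: 0.002
```

Request:
jog_arm([
  {"dx":0.01,"dy":0.1,"dz":-0.05,"turn":0.0},
  {"dx":0.0,"dy":0.0,"dz":0.0,"turn":0.0},
])

```text
time: 19.02
tool_pos: [0.5864, -0.2605, 0.1751]
tcp_rot: [2.314, 2.109, -0.001]
wrist_force: [-1.3, -8.5, 5.3]
width: -0.001
```

Request:
jog_arm([
  {"dx":0.01,"dy":0.1,"dz":-0.05,"turn":0.0},
  {"dx":0.0,"dy":0.0,"dz":0.0,"turn":0.0},
])

```text
time: 19.18
tool_pos: [0.5865, -0.2595, 0.1747]
tcp_rot: [2.314, 2.109, -0.001]
wrist_force: [-1.0, -7.5, 5.8]
width: -0.001
```

Request:
jog_arm([
  {"dx":0.01,"dy":0.1,"dz":-0.05,"turn":0.0},
  {"dx":0.0,"dy":0.0,"dz":0.0,"turn":0.0},
])

```text
time: 19.35
tool_pos: [0.5866, -0.2586, 0.1742]
tcp_rot: [2.314, 2.109, -0.001]
wrist_force: [-0.6, -8.9, 5.4]
width: -0.002
```

Request:
jog_arm([
  {"dx":0.01,"dy":0.1,"dz":-0.05,"turn":0.0},
  {"dx":0.0,"dy":0.0,"dz":0.0,"turn":0.0},
])

```text
time: 19.52
tool_pos: [0.5868, -0.2577, 0.1738]
tcp_rot: [2.313, 2.109, -0.001]
wrist_force: [-1.8, -9.0, 5.6]
width: 0.005
```

Request:
jog_arm([
  {"dx":0.01,"dy":0.1,"dz":-0.05,"turn":0.0},
  {"dx":0.0,"dy":0.0,"dz":0.0,"turn":0.0},
])

```text
time: 19.68
tool_pos: [0.5869, -0.2572, 0.1735]
tcp_rot: [2.313, 2.109, -0.002]
wrist_force: [-2.3, -8.3, 6.2]
width: 0.0
```

Request:
jog_arm([
  {"dx":0.01,"dy":0.1,"dz":-0.05,"turn":0.0},
  {"dx":0.0,"dy":0.0,"dz":0.0,"turn":0.0},
])

```text
time: 19.85
tool_pos: [0.5869, -0.2566, 0.1734]
tcp_rot: [2.312, 2.108, -0.002]
wrist_force: [-2.1, -11.3, 7.3]
width: -0.0
```

Request:
jog_arm([
  {"dx":0.01,"dy":0.1,"dz":-0.05,"turn":0.0},
  {"dx":0.0,"dy":0.0,"dz":0.0,"turn":0.0},
])

```text
time: 20.02
tool_pos: [0.587, -0.2561, 0.1731]
tcp_rot: [2.312, 2.108, -0.003]
wrist_force: [-2.9, -11.7, 7.2]
width: -0.001
```

Request:
jog_arm([
  {"dx":0.01,"dy":0.05,"dz":-0.02,"turn":0.0},
  {"dx":0.0,"dy":0.0,"dz":0.0,"turn":0.0},
])

```text
time: 20.18
tool_pos: [0.5871, -0.2559, 0.173]
tcp_rot: [2.312, 2.107, -0.004]
wrist_force: [-3.0, -12.1, 7.9]
width: 0.001
```

Request:
jog_arm([
  {"dx":0.0,"dy":0.0,"dz":0.0,"turn":0.0},
  {"dx":0.0,"dy":0.0,"dz":0.0,"turn":0.0},
])

```text
time: 20.35
tool_pos: [0.5871, -0.2559, 0.173]
tcp_rot: [2.312, 2.107, -0.003]
wrist_force: [-2.7, -12.9, 8.0]
width: 0.002
```

Request:
jog_arm([
  {"dx":-0.05,"dy":-0.5,"dz":0.2,"turn":0.0},
  {"dx":-0.15,"dy":-1.5,"dz":0.5,"turn":0.0},
  {"dx":0.0,"dy":-0.5,"dz":2.5,"turn":0.0},
  {"dx":0.0,"dy":0.0,"dz":3.0,"turn":0.0},
  {"dx":0.2,"dy":2.0,"dz":0.5,"turn":0.0},
  {"dx":0.3,"dy":3.5,"dz":0.0,"turn":0.0},
  {"dx":0.4,"dy":4.0,"dz":0.0,"turn":0.0},
  {"dx":0.4,"dy":4.0,"dz":0.0,"turn":0.0},
  {"dx":0.3,"dy":3.5,"dz":0.0,"turn":0.0},
  {"dx":0.2,"dy":2.0,"dz":0.0,"turn":0.0},
  {"dx":0.0,"dy":0.6,"dz":0.0,"turn":0.0},
  {"dx":0.0,"dy":0.0,"dz":0.0,"turn":0.0},
])

```text
time: 21.35
tool_pos: [0.6011, -0.078, 0.2349]
tcp_rot: [2.319, 2.119, 0.001]
wrist_force: [0.1, -0.6, -0.1]
width: -0.001
```

```bash
python3 - <<'E'
from look import *
st();cam('side');cam('scene')
C=np.array([.5902,-.1855]);ey=np.array([.0957,.9954]);ex=np.array([.9954,-.0957])
for n in('scene','side'):
    z=load(n);W=pts(z);m=(z['d']>0)&(abs((W[...,:2]-C)@ex)<.02)&(W[...,2]>.1)&(W[...,2]<.195)
    q=np.c_[(W[m][:,:2]-C)@ex,(W[m][:,:2]-C)@ey,W[m][:,2]]*1000
    L=q[(q[:,1]>40)&(q[:,1]<140)&(q[:,2]>160)];R=q[(q[:,1]<-40)&(q[:,1]>-145)&(q[:,2]>160)];B=q[(abs(q[:,1])<22)&(abs(q[:,0])<8)&(q[:,2]>125)&(q[:,2]<150)]
    for a,k in(('L',L),('R',R),('B',B)):
        if len(k): print(n,a,len(k),k.min(0).round(1),k.max(0).round(1),k.mean(0).round(1))
E
```

```text
t 21.35 tcp [ 0.6011 -0.078   0.2349] head -0.09 zax [ 6.e-04  2.e-04 -1.e+00] q1,6 [-0.17 -0.08] F [ 0.15 -0.61 -0.07] w -0.001
scene L 52 [-12.8  53.3 160.5] [  9.6  73.6 185.9] [ -3.7  60.7 178.3]
scene R 70 [-13.5 -68.1 160.6] [ 10.  -50.4 183.6] [ -3.5 -58.6 174.8]
scene B 92 [ -7.9 -21.8 125.1] [  4.8  17.7 138.4] [ -3.8  -2.1 133.9]
side L 57 [-14.8  50.  160.2] [  8.2  68.2 182.5] [ -2.6  57.4 174.8]
side R 69 [-14.  -70.9 160.8] [  9.7 -53.9 178.5] [ -1.9 -60.6 171.6]
side B 20 [ -7.4 -21.2 131.6] [ -1.   19.  135.4] [ -4.3  -0.6 133.4]
```

Request:
jog_arm([
  {"dx":0.05,"dy":0.0,"dz":-2.0,"turn":-0.006},
  {"dx":0.0,"dy":0.0,"dz":-2.5,"turn":0.0},
  {"dx":0.0,"dy":0.0,"dz":-1.3,"turn":0.0},
  {"dx":0.0,"dy":0.0,"dz":0.0,"turn":0.0},
  {"dx":-0.1,"dy":-1.0,"dz":0.0,"turn":0.0},
  {"dx":-0.1,"dy":-1.0,"dz":0.0,"turn":0.0},
  {"dx":-0.03,"dy":-0.3,"dz":0.0,"turn":0.0},
  {"dx":0.0,"dy":0.0,"dz":0.0,"turn":0.0},
])

```text
time: 22.12
tool_pos: [0.6, -0.1045, 0.178]
tcp_rot: [2.329, 2.105, 0.002]
wrist_force: [0.7, 0.4, 0.8]
width: 0.0
```

Request:
jog_arm([
  {"dx":-0.02,"dy":-0.2,"dz":-0.03,"turn":0.0},
  {"dx":-0.01,"dy":-0.1,"dz":-0.03,"turn":0.0},
])

```text
time: 22.28
tool_pos: [0.5992, -0.106, 0.1765]
tcp_rot: [2.328, 2.108, 0.001]
wrist_force: [-0.1, -0.7, 0.6]
width: 0.0
```

Request:
jog_arm([
  {"dx":-0.01,"dy":-0.15,"dz":-0.03,"turn":0.0},
  {"dx":0.0,"dy":0.0,"dz":0.0,"turn":0.0},
])

```text
time: 22.45
tool_pos: [0.5987, -0.1072, 0.1755]
tcp_rot: [2.328, 2.109, 0.0]
wrist_force: [0.5, -0.6, 0.2]
width: 0.0
```

Request:
jog_arm([
  {"dx":-0.01,"dy":-0.1,"dz":-0.04,"turn":0.0},
  {"dx":0.0,"dy":0.0,"dz":0.0,"turn":0.0},
])

```text
time: 22.62
tool_pos: [0.5985, -0.1079, 0.1749]
tcp_rot: [-2.328, -2.109, -0.0]
wrist_force: [-0.0, -0.5, -0.3]
width: 0.001
```

Request:
jog_arm([
  {"dx":-0.01,"dy":-0.1,"dz":-0.04,"turn":0.0},
  {"dx":0.0,"dy":0.0,"dz":0.0,"turn":0.0},
])

```text
time: 22.78
tool_pos: [0.5986, -0.1082, 0.1747]
tcp_rot: [-2.328, -2.108, -0.002]
wrist_force: [-0.1, 4.0, 1.3]
width: 0.002
```

Request:
jog_arm([
  {"dx":-0.01,"dy":-0.1,"dz":-0.04,"turn":0.0},
  {"dx":0.0,"dy":0.0,"dz":0.0,"turn":0.0},
])

```text
time: 22.95
tool_pos: [0.5987, -0.1083, 0.1746]
tcp_rot: [-2.327, -2.107, -0.004]
wrist_force: [0.1, 6.7, 1.9]
width: 0.0
```

Request:
jog_arm([
  {"dx":-0.01,"dy":-0.1,"dz":-0.04,"turn":0.0},
  {"dx":0.0,"dy":0.0,"dz":0.0,"turn":0.0},
])

```text
time: 23.12
tool_pos: [0.5988, -0.1084, 0.1744]
tcp_rot: [-2.327, -2.107, -0.006]
wrist_force: [0.8, 9.7, 3.7]
width: 0.0
```

Request:
jog_arm([
  {"dx":-0.01,"dy":-0.1,"dz":-0.04,"turn":0.0},
  {"dx":0.0,"dy":0.0,"dz":0.0,"turn":0.0},
])

```text
time: 23.28
tool_pos: [0.5988, -0.1087, 0.1743]
tcp_rot: [-2.326, -2.106, -0.008]
wrist_force: [0.1, 11.7, 4.9]
width: -0.003
```

Request:
jog_arm([
  {"dx":-0.01,"dy":-0.05,"dz":-0.02,"turn":0.0},
  {"dx":0.0,"dy":0.0,"dz":0.0,"turn":0.0},
])

```text
time: 23.45
tool_pos: [0.5989, -0.1088, 0.1743]
tcp_rot: [-2.326, -2.106, -0.008]
wrist_force: [0.2, 12.5, 6.0]
width: -0.0
```

Request:
jog_arm([
  {"dx":-0.01,"dy":-0.05,"dz":-0.02,"turn":0.0},
  {"dx":0.0,"dy":0.0,"dz":0.0,"turn":0.0},
  {"dx":0.0,"dy":0.0,"dz":0.0,"turn":0.0},
])

```text
time: 23.7
tool_pos: [0.5988, -0.109, 0.1742]
tcp_rot: [-2.326, -2.106, -0.009]
wrist_force: [-0.2, 14.9, 6.7]
width: -0.002
```

Request:
jog_arm([
  {"dx":0.05,"dy":0.5,"dz":0.2,"turn":0.0},
  {"dx":0.15,"dy":1.5,"dz":0.5,"turn":0.0},
  {"dx":0.2,"dy":2.0,"dz":1.0,"turn":0.0},
  {"dx":0.2,"dy":2.0,"dz":3.0,"turn":0.0},
  {"dx":0.0,"dy":0.0,"dz":4.0,"turn":0.0},
  {"dx":0.0,"dy":0.0,"dz":2.0,"turn":0.0},
  {"dx":0.0,"dy":0.0,"dz":0.0,"turn":0.0},
  {"dx":0.0,"dy":0.0,"dz":0.0,"turn":0.0},
])

```text
time: 24.37
tool_pos: [0.6052, -0.0529, 0.2825]
tcp_rot: [2.325, 2.107, 0.004]
wrist_force: [-0.3, 0.8, -0.7]
width: -0.003
```

```bash
python3 - <<'E'
from look import *
st();a=cam('side')[0];b=cam('scene')[0]
C=np.array([.5902,-.1855]);ey=np.array([.0957,.9954]);ex=np.array([.9954,-.0957])
for n in('scene','side'):
    z=load(n);W=pts(z);m=(z['d']>0)&(abs((W[...,:2]-C)@ex)<.02)&(W[...,2]>.1)&(W[...,2]<.195)
    q=np.c_[(W[m][:,:2]-C)@ex,(W[m][:,:2]-C)@ey,W[m][:,2]]*1000
    L=q[(q[:,1]>40)&(q[:,1]<140)&(q[:,2]>160)];R=q[(q[:,1]<-40)&(q[:,1]>-145)&(q[:,2]>160)];B=q[(abs(q[:,1])<22)&(abs(q[:,0])<8)&(q[:,2]>125)&(q[:,2]<150)]
    for k0,k in(('L',L),('R',R),('B',B)):
        if len(k): print(n,k0,len(k),k.min(0).round(1),k.max(0).round(1),k.mean(0).round(1))
B=cv2.resize(b[150:290,330:450],(514,600),interpolation=cv2.INTER_CUBIC)
A=cv2.resize(a[160:300,300:366],(283,600),interpolation=cv2.INTER_CUBIC)
save('k',np.hstack([A,B]))
E
```

```text
t 24.37 tcp [ 0.6052 -0.0529  0.2825] head -0.0986 zax [ 0.0044 -0.0013 -1.    ] q1,6 [-0.128 -0.029] F [-0.29  0.8  -0.74] w -0.003
scene L 51 [-14.6  53.9 161.1] [ 11.4  73.5 186.1] [ -3.7  60.1 179.2]
scene R 69 [-14.6 -68.  160.3] [ 10.  -50.7 183.2] [ -3.5 -58.5 175.3]
scene B 90 [ -8.  -21.9 126.4] [  4.6  19.1 139.6] [ -3.5  -2.3 134. ]
side L 57 [-14.9  49.7 160.5] [  8.6  67.7 182.6] [ -2.7  57.6 174.7]
side R 67 [-14.  -71.4 160.2] [  9.9 -52.7 180.5] [ -2.  -60.8 172. ]
side B 20 [ -7.8 -19.  130.8] [ -1.   19.4 135.2] [ -4.4   0.5 133.2]
```

View pics/k.png

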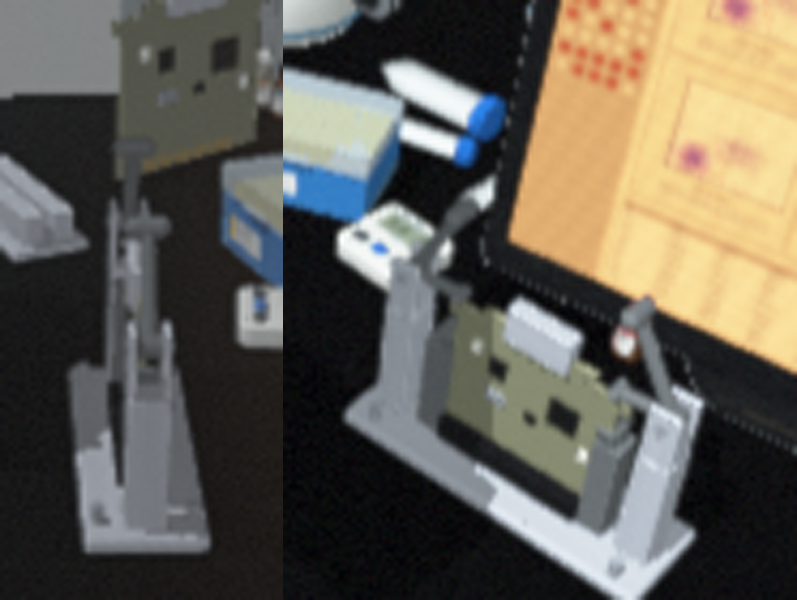

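Picture k: both levers lean inward over the board's ears (knobs at (470,205) and (637,315) in the scene crop), the board is upright and pressed down, and the timer and vial are in place. Handing in.

```bash
python3 -c "
from look import *
print(bot.finish_job()); st()"
```

```text
the job is handed in; nothing more can be done
None
the job is handed in; nothing more can be done
```

The board is seated in the frame with both ejector levers swung in, and I handed the job in at about 24 s on the robot's clock. No verdict came back.

**What I did:**
- I took the smaller, non-pink board by its grip bar and lowered it down the guides. I held it until the contacts took about 3 N, then let go.
- I swung the left lever in until solid (about 14.5 N along the handle's arc), then the right (about 15 N).
- I then firmed the left again. The last reading was about 16 N with roughly 1 N of noise, so it may be at the top of the 13–16 N range but under the 19 N limit.

**Last checks:**
- **Board:** upright and centred. The grip bar dropped about 4 mm from where it rested on the contacts (top from about 142 to 138 mm).
- **Levers:** both lean inward, at roughly 1.1 rad (left) and 1.2 rad (right), going by the knob and finger positions.
- **Bystanders:** the timer and vial look unmoved in the last picture. The dish was out of that crop, but I did no work near it.

**Not confirmed:**
- I couldn't measure the end-stop forces directly; I judged them from the push forces and each lever coming up solid.
- I didn't re-check the right lever after the second push on the left.
- The side camera read the bar 2–3 mm lower than the scene camera. I put that down to calibration and how few points it saw.

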